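Fit the stacked filter adapters to their suction flasks

TASK

Get the suction flasks ready for their funnels: take the stack of rubber filter adapters apart and seat every adapter in the flask whose neck it fits, tail down in the neck with its collar resting level on the glass rim. Leave the four flasks, the sample bottle and the dropper bottle standing where they are.

Things in the scene. Friction and masses are not known exactly. Their poses are not given: they have to be found in the camera images.
- adapter_a: smallest of four dark grey rubber adapters, bored through: collar 28 mm across, 18 mm high; below it a tail 15 mm long, tapering from 16 to 10 mm across. Origin on the axis at the collar's underside, z up (collar 0 to +18 mm, tail to -15 mm). Stacked: tail loose in the bore of adapter_b, collar resting on its collar, 18 mm higher.
- adapter_b: second smallest of four dark grey rubber adapters, bored through: collar 38 mm across, 18 mm high; below it a tail 15 mm long, tapering from 26 to 20 mm across. Origin on the axis at the collar's underside, z up (collar 0 to +18 mm, tail to -15 mm). Stacked: tail loose in the bore of adapter_c, collar resting on its collar, 18 mm higher.
- adapter_c: second largest of four dark grey rubber adapters, bored through: collar 48 mm across, 18 mm high; below it a tail 15 mm long, tapering from 36 to 30 mm across. Origin on the axis at the collar's underside, z up (collar 0 to +18 mm, tail to -15 mm). Stacked: tail loose in the bore of adapter_d, collar resting on its collar, 18 mm higher.
- adapter_d: largest of four dark grey rubber adapters, bored through: collar 58 mm across, 18 mm high; below it a tail 15 mm long, tapering from 46 to 40 mm across. Origin on the axis at the collar's underside, z up (collar 0 to +18 mm, tail to -15 mm). Stands on its tail and carries the other three.
- flask_a: smallest of four loose clear glass suction flasks: conical, base 54 mm across, open neck of 20 mm bore, 27 mm outside at the rim, clear inside to 45 mm below it; side arm along +x, 25 mm long, 34 mm below the rim. Takes adapter_a. Origin at the centre of the underside, z up; flat rim at z = 98 mm.
- flask_b: second smallest of four loose clear glass suction flasks: conical, base 70 mm across, open neck of 30 mm bore, 37 mm outside at the rim, clear inside to 45 mm below it; side arm along +x, 25 mm long, 34 mm below the rim. Takes adapter_b. Origin at the centre of the underside, z up; flat rim at z = 118 mm.
- flask_c: second largest of four loose clear glass suction flasks: conical, base 82 mm across, open neck of 40 mm bore, 47 mm outside at the rim, clear inside to 45 mm below it; side arm along +x, 25 mm long, 34 mm below the rim. Takes adapter_c. Origin at the centre of the underside, z up; flat rim at z = 138 mm.
- flask_d: largest of four loose clear glass suction flasks: conical, base 94 mm across, open neck of 50 mm bore, 57 mm outside at the rim, clear inside to 45 mm below it; side arm along +x, 25 mm long, 34 mm below the rim. Takes adapter_d. Origin at the centre of the underside, z up; flat rim at z = 156 mm.
- sample_bottle: bystander: white sample bottle, 49 mm across and 98 mm high, loose, right front of the work. Origin at the centre of its underside.
- dropper: bystander: brown dropper bottle with a black top, 33 mm across and 94 mm high, loose, at the back of the work. Origin at the centre of its underside. Behind it a rack shelf juts out 0.25 m above the bench; to its right a fixed retort stand holds a tubed cap 0.29 m above a beaker.

How it is judged (in metres and radians):
At the end, for the whole second after the job is handed in: each adapter sits in the flask of its own letter, collar within 4 mm of the rim's height, axes within 8 mm, level within 0.09 rad; flasks upright (0.06 rad) and at most 35 mm from where they stood; all released and at rest (z of adapter_a in the frame of flask_a between 0.094 and 0.102 m and horizontal distance between adapter_a and flask_a below 0.008 m and angle between each of adapter_a, adapter_b, adapter_c, adapter_d's own z axis and vertical below 0.09 rad and angle between each of flask_a, flask_b, flask_c, flask_d's own z axis and vertical below 0.06 rad and distance of each of flask_a, flask_b, flask_c, flask_d from where it was at the start of the episode below 0.035 m and linear speed of each of adapter_a, flask_a, adapter_b, flask_b, adapter_c, flask_c, adapter_d, flask_d below 0.02 m/s and contact force between each of adapter_a, adapter_b, adapter_c, adapter_d and the fingers below 0.05 N and z of adapter_b in the frame of flask_b between 0.114 and 0.122 m and horizontal distance between adapter_b and flask_b below 0.008 m and z of adapter_c in the frame of flask_c between 0.134 and 0.142 m and horizontal distance between adapter_c and flask_c below 0.008 m and z of adapter_d in the frame of flask_d between 0.152 and 0.16 m and horizontal distance between adapter_d and flask_d below 0.008 m); the robot touches nothing.
It fails at once if a flask is tipped or pushed about (tilted over 0.3 rad or moved over 35 mm) ((angle between flask_a's own z axis and vertical above 0.3 rad or distance of flask_a from where it was at the start of the episode above 0.035 m) or (angle between flask_b's own z axis and vertical above 0.3 rad or distance of flask_b from where it was at the start of the episode above 0.035 m) or (angle between flask_c's own z axis and vertical above 0.3 rad or distance of flask_c from where it was at the start of the episode above 0.035 m) or (angle between flask_d's own z axis and vertical above 0.3 rad or distance of flask_d from where it was at the start of the episode above 0.035 m)).
It fails at once if the sample bottle or the dropper bottle is knocked over or pushed about (tilted over 0.3 rad or moved over 30 mm) ((angle between sample_bottle's own z axis and vertical above 0.3 rad or distance of sample_bottle from where it was at the start of the episode above 0.03 m) or (angle between dropper's own z axis and vertical above 0.3 rad or distance of dropper from where it was at the start of the episode above 0.03 m)).
It also fails if it takes over 115 s, if anything falls off the work surface, if the arm or the gripper's body presses on something with over 40 N, if the wrist force passes 120 N, or if a joint passes its speed limit or range.

ROBOT

A 6-joint arm with a two-finger parallel gripper is mounted at the origin on a cart in front of the work surface, level with it; the furniture and walls round the work are solid. World frame = base frame: x ahead of the robot, y to its left, z up, the work surface at z = 0. Lengths are in m, angles in degrees, forces in N, time in s.
With the tool pointing down it reaches from about 0.35 to 0.8 m from the base axis. Payload 7.3 kg.
Tool frame: the origin (TCP) lies midway between the tips of the shut fingers; the grasp point (between the pads) lies 19 mm behind it (arm.tcp_to_grasp is the distance from the TCP to the grasp point, in m); z points along the fingers, y is the line along which they close (so a half turn about z gives the same grasp; the last joint's range is limited). The gripper opens to 85 mm and grips with 20 to 120 N. Pads are 22 mm wide; open, the fingers measure 114 mm over their backs; the gripper's body (76 mm by 85 mm) begins 54 mm behind the grasp point. The pads swing forward as they close: fully open they stand 13 mm farther back than shut.
Start: joints at [65.489, 19.595, 87.324, -0, 73.075, -8.365], TCP at [0.146, 0.504, 0.231] pointing down, gripper open.
Joint ranges: [-145.02, 145.02], [-44.19, 115.74], [2.07, 154.8], [-57.11, 237.11], [16.16, 152.29], [-177.93, 177.93]. Speed limits (degrees/s): [147.25, 147.25, 180, 180, 180, 180].

INTERFACE

Orientations are given as [roll, pitch, yaw] about the fixed x, y, z axes, in that order (R = Rz(yaw) Ry(pitch) Rx(roll)).
In Python, from cell import arm gives the robot as it stands.
- The arm moves only by the shell command python3 -m creep 'ROWS' [OPENING] [FORCE]. ROWS is JSON, a list that holds one entry, the list of rows, each a list of 6 numbers: the shift along the tool's x, y, z normalised to -1 to 1, where 1 is 800 mm, then the turn, a rotation vector about the tool's x, y, z normalised to -1 to 1, where 1 is 180 degrees. In form: [[[tx, ty, tz, wx, wy, wz], ...]]. A call has 1 to 5 rows; each row shifts and turns the commanded pose from where the row before left it, along the tool's axes as they then stand; what a row does not reach is not made up. A row lasts 1/12 s, in which the tool goes at most 41.7 mm and 7.16 degrees, less where a joint would pass 70% of its speed; a pose out of reach is approached as far as the arm can. A call with a number of a shift or a turn outside -1 to 1 is refused whole. A call with a gripper value outside its range is refused whole. OPENING is the opening, from 0 (shut) to 1 (fully open), set as the call begins (- or left out, the last holds). The fingers move at their own pace and stop on an object; FORCE is the grip in N (left out, the last holds). Time passes only in rows, so rows that do not move let the fingers close. It gives the time, the measured TCP pose, the force, the opening and the grip force at its end, in the units of the state.
- arm.sense(): the state, without advancing time (a new reading comes with each control period).
- arm.read_camera(name): name is "scene" or "top" or "wrist"; returns a dict with "color" (480x640x3 uint8, blue, green, red), "intrinsics" (3x3 intrinsics, pixels), "R" (3x3) and "t" (3): a world point X has camera coordinates R X + t. Camera axes: x right, y down, z forward; pixel columns grow to the right and rows downward; lengths in m; the calibration is good to about 2 mm. The wrist camera is an equidistant fisheye: a pixel r from the principal point sees the ray r / f radians off the axis. A picture is of the moment at which its call begins. There is no depth.
- arm.job_done(): hands the job in; it is judged then, once.
Trained networks look in a picture, given as the dict that the camera call returned (one of the last four; its "shot" number tells which), for a name from the list of things; names that differ only in an ending like _2 or _b are one class to them, and where a whole thing is asked for, a point or a joint stands for the part that bears it (a point fixed in the world has none). Each returns a list of dicts, best first, with "p" (0 to 1); they miss things now and then, are a little off and sometimes report something else, mostly with a low value. They report only what shows in the picture. A call takes as long as a camera call.
- arm.cut_out(picture, query): "mask" (480x640 bool, what is visible of it) and "centre" ([column, row] in pixels, amid what is visible of it).
The state is a dict: "time": time; "joint_positions": joint angles; "joint_vel": joint speeds; "tau": joint torques, N m; "eef_pos": TCP position; "tcp_rot": TCP orientation; "ft_force": force on the tool from outside, world axes, zero at the start; "wrist_torque": the same for the moment, N m; "gripper_width": finger opening in m; "grip_force": force on a finger pad.
Only numpy, scipy, OpenCV 4.12 (cv2) and the standard library are available. Lean on these libraries where they do the work, as an engineer would, in place of code of your own. Each camera call takes 0.05 s, during which the arm holds its last target. There are 200 camera calls.

## Working session

There is one attempt and no reset: what is moved stays moved. The work goes in short steps, Python scripts to look and compute and a shell command to move; the robot and the scene stay as the last step left them, time stands still between calls to the robot, and variables do not carry over. Pictures are saved under pics/ and viewed, at most 14 in all, crops included, and the job is handed in when it is done.

```bash
ls; mkdir -p pics
cat > h.py <<'E'
import numpy as np, cv2
from cell import arm
def ray(c,px):
    K=np.array(c["intrinsics"]);R=np.array(c["R"]);t=np.array(c["t"])
    d=np.array([(px[0]-K[0,2])/K[0,0],(px[1]-K[1,2])/K[1,1],1.])
    return -R.T@t, R.T@d
def at_z(c,px,z):
    o,d=ray(c,px); return o+d*(z-o[2])/d[2]
def proj(c,X):
    K=np.array(c["intrinsics"]);p=np.array(c["R"])@np.array(X)+np.array(c["t"]);p=K@p
    return p[:2]/p[2]
E
python3 - <<'E'
from h import *
print(arm.sense())
for n in ("top","scene"):
    c=arm.read_camera(n); cv2.imwrite(f"pics/{n}0.png",c["color"])
    print(n,-np.array(c["R"]).T@c["t"], np.array(c["intrinsics"])[0])
    np.savez(f"{n}0.npz",**{k:c[k] for k in("color","intrinsics","R","t")})
    for q in ("flask_a","adapter_a","sample_bottle","dropper"):
        for r in arm.cut_out(c,q):
            ys,xs=np.where(r["mask"]); print(n,q,round(r["p"],2),np.round(r["centre"]),xs.min(),xs.max(),ys.min(),ys.max(),len(xs))
E
```

```text
pics
{'time': 0.0, 'joint_positions': array([ 6.54890533e+01,  1.96366013e+01,  8.73780483e+01,  1.17801875e-03,
        7.30750463e+01, -8.36461776e+00]), 'joint_vel': array([ 0.02042493, -0.01446372,  0.01991453,  0.2573773 ,  0.03111063,
        0.02782648]), 'tau': array([-1.22753572e-04, -4.33664989e+01, -2.46002823e+01, -2.39008114e-04,
        7.94695836e-03,  2.34061594e-05]), 'eef_pos': array([0.14579444, 0.50392503, 0.23061949]), 'tcp_rot': array([-1.79911422e+02, -1.41627241e-02,  1.63853316e+02]), 'ft_force': array([ 0.80595   ,  0.20181212, -0.14378697]), 'wrist_torque': array([-0.06985106,  0.02185738,  0.01086295]), 'grip_force': 0.0, 'gripper_width': 0.08553651363001179}
top [ 0.36190946 -0.32649332  0.93940814] [450.42248287   0.         322.77202925]
top flask_a 0.93 [246. 196.] 227 267 169 220 1417
top flask_a 0.8 [284. 238.] 271 304 215 257 977
top flask_a 0.65 [282. 301.] 265 293 289 315 586
top flask_a 0.6 [232. 281.] 206 259 253 305 2030
top adapter_a 0.66 [334. 277.] 328 351 260 284 213
top adapter_a 0.53 [331. 277.] 326 353 258 285 116
top adapter_a 0.51 [341. 270.] 335 347 264 276 134
top adapter_a 0.44 [332. 276.] 331 349 263 280 83
top sample_bottle 0.86 [390. 298.] 376 404 286 310 612
top dropper 0.52 [320. 184.] 312 326 176 194 230
scene [-0.11279045  0.10208017  0.6025075 ] [613.72300481   0.         321.31507073]
scene flask_a 0.67 [274. 289.] 233 298 245 373 3522
scene flask_a 0.61 [294. 258.] 272 318 216 300 2493
scene flask_a 0.58 [337. 319.] 311 358 277 352 2183
scene flask_a 0.54 [232. 252.] 228 239 241 280 181
scene adapter_a 0.97 [380. 268.] 362 394 254 275 430
scene adapter_a 0.86 [378. 242.] 370 388 231 251 341
scene adapter_a 0.74 [377. 255.] 366 391 243 263 364
scene adapter_a 0.72 [375. 280.] 358 396 262 291 565
scene sample_bottle 0.91 [452. 251.] 432 470 218 286 2069
scene dropper 0.62 [285. 208.] 277 295 189 220 332
```

Run:
```python
from h import *
t=cv2.imread("pics/top0.png")[160:330,190:420]; cv2.imwrite("pics/top0c.png",cv2.resize(t,None,fx=3.4,fy=3.4,interpolation=cv2.INTER_CUBIC))
t=cv2.imread("pics/scene0.png")[150:390,200:500]; cv2.imwrite("pics/scene0c.png",cv2.resize(t,None,fx=2.5,fy=2.5,interpolation=cv2.INTER_CUBIC))
```

```text
(no output)
```

View pics/top0c.png

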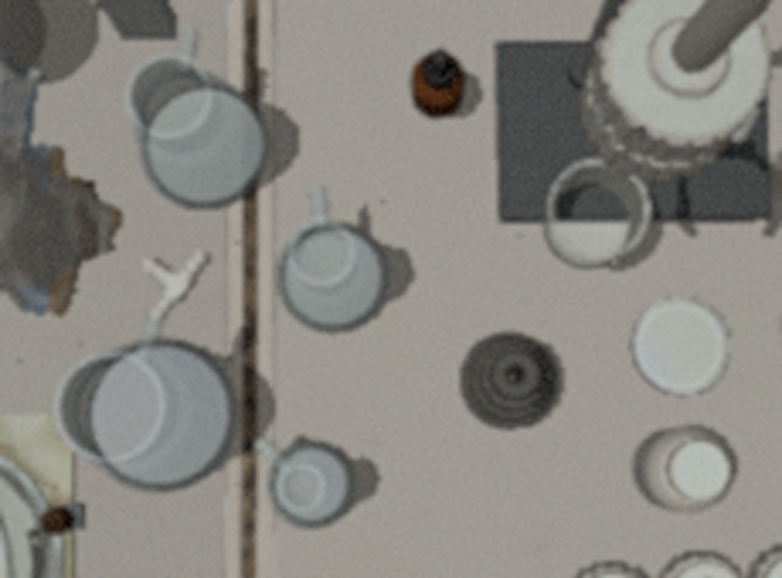

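View pics/scene0c.png

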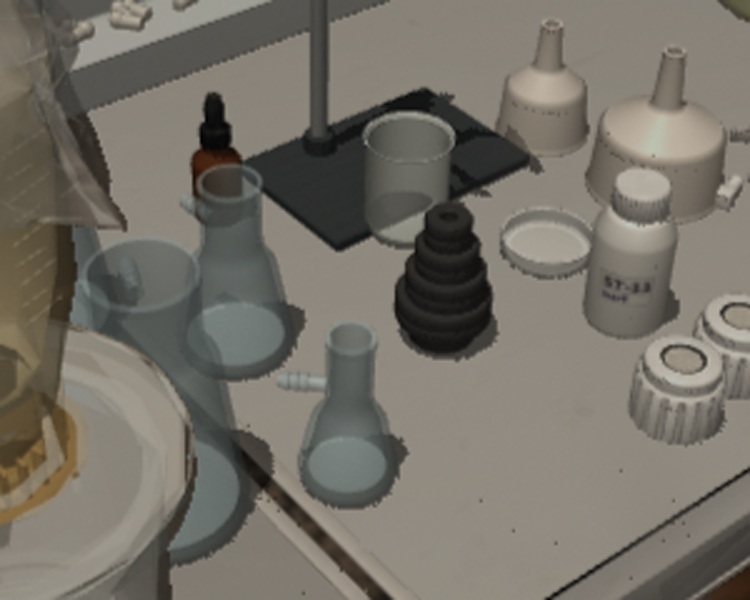

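View pics/top0.png

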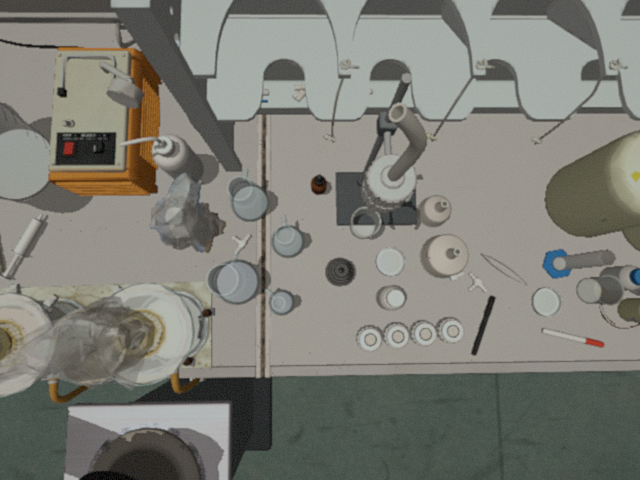

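```bash
cat > fit.py <<'E'
from h import *
from scipy.optimize import minimize
G=dict(a=(27,13.5,98),b=(35,18.5,118),c=(41,23.5,138),d=(47,28.5,156))
def sil(c,x,y,prof):
    m=np.zeros((1920,2560),np.uint8);th=np.linspace(0,2*np.pi,40,endpoint=False)
    pts=[np.array([proj(c,(x+r*np.cos(a),y+r*np.sin(a),z)) for a in th]) for r,z in prof]
    for p,q in zip(pts[:-1],pts[1:]):
        cv2.fillConvexPoly(m,cv2.convexHull(((np.vstack([p,q])+.5)*4).astype(np.int32)),1)
    return m
def prof(k):
    R,r,h=np.array(G[k])/1e3; return [(R,0),(R,.008),(r,h-.045),(r,h)]
def fit(c,mask,pr,x0):
    mm=cv2.resize(mask.astype(np.uint8),(2560,1920),interpolation=cv2.INTER_NEAREST)
    def f(p):
        s=sil(c,*p,pr); return -(s&mm).sum()/(s|mm).sum()
    r=minimize(f,x0,method="Nelder-Mead",options=dict(initial_simplex=[x0,x0+[.01,0],x0+[0,.01]],xatol=2e-4,fatol=1e-4)); return r.x,-r.fun
E
cat > m.py <<'E'
from fit import *
import json
c=arm.read_camera("top"); s=arm.read_camera("scene"); im=c["color"].copy(); im2=s["color"].copy()
F=[r for r in arm.cut_out(c,"flask_a") if r["p"]>.3]
guess=dict(a=(282,301),b=(284,238),c=(246,196),d=(232,281)); out={}
jobs=[(k,min(F,key=lambda r:np.hypot(*(np.array(r["centre"])-g)))["mask"],prof(k)) for k,g in guess.items()]
jobs+=[("sample",arm.cut_out(c,"sample_bottle")[0]["mask"],[(.0245,0),(.0245,.065),(.014,.08),(.014,.098)]),("dropper",arm.cut_out(c,"dropper")[0]["mask"],[(.0165,0),(.0165,.05),(.007,.06),(.005,.094)])]
for k,m,pr in jobs:
    m=cv2.morphologyEx(m.astype(np.uint8),cv2.MORPH_OPEN,np.ones((5,5),np.uint8))
    ys,xs=np.where(m); x0=at_z(c,(xs.mean(),ys.mean()),.03)[:2]
    p,iou=fit(c,m,pr,x0); out[k]=list(p); print(k,p.round(4),round(iou,3),"radius",np.hypot(*p).round(3))
# stack: dark blob in top
st=[(.020,0),(.023,.015),(.029,.0151),(.029,.033),(.024,.0331),(.024,.051),(.019,.0511),(.019,.069),(.014,.0691),(.014,.087)]
g=cv2.cvtColor(c["color"],cv2.COLOR_BGR2GRAY); w=np.zeros_like(g); w[250:292,318:364]=1
m=((g<100)&(w>0)).astype(np.uint8); 
_,l,stt,_=cv2.connectedComponentsWithStats(m); m=(l==1+stt[1:,4].argmax())
ys,xs=np.where(m);p,iou=fit(c,m,st,at_z(c,(xs.mean(),ys.mean()),.03)[:2]);out["stack"]=list(p);print("stack",p.round(4),round(iou,3),stt[1:])
json.dump(out,open("pos.json","w"))
def circ(I,cam,x,y,z,r,col):
    cv2.polylines(I,[np.array([proj(cam,(x+r*np.cos(a),y+r*np.sin(a),z)) for a in np.linspace(0,6.28,50)]).round().astype(int)],True,col)
for I,cam in((im,c),(im2,s)):
    for k in "abcd":
        R,r,h=np.array(G[k])/1e3; circ(I,cam,*out[k],0,R,(0,0,255)); circ(I,cam,*out[k],h,r,(0,255,0))
    for z,r in((.015,.029),(.087,.014),(.033,.029),(.069,.019)): circ(I,cam,*out["stack"],z,r,(255,255,0))
    circ(I,cam,*out["sample"],0,.0245,(255,0,255))
a=cv2.resize(im[160:330,190:420],None,fx=3.4,fy=3.4); 
cv2.imwrite("pics/ov_top.png",a);cv2.imwrite("pics/ov_scene.png",im2)
E
python3 m.py
```

```text
a [ 0.4062 -0.238 ] -0.0 radius 0.471
b [ 0.4858 -0.1956] -0.0 radius 0.524
c [ 0.572  -0.0807] -0.0 radius 0.578
d [ 0.4024 -0.0549] -0.0 radius 0.406
sample [ 0.412  -0.4573] -0.0 radius 0.616
dropper [ 0.5902 -0.3034] -0.0 radius 0.664
stack [ 0.4658 -0.3574] -0.0 [[326 258  30  28 657]]fit.py:15: RuntimeWarning: overflow encountered in scalar negative
  s=sil(c,*p,pr); return -(s&mm).sum()/(s|mm).sum()
```

View pics/ov_top.png

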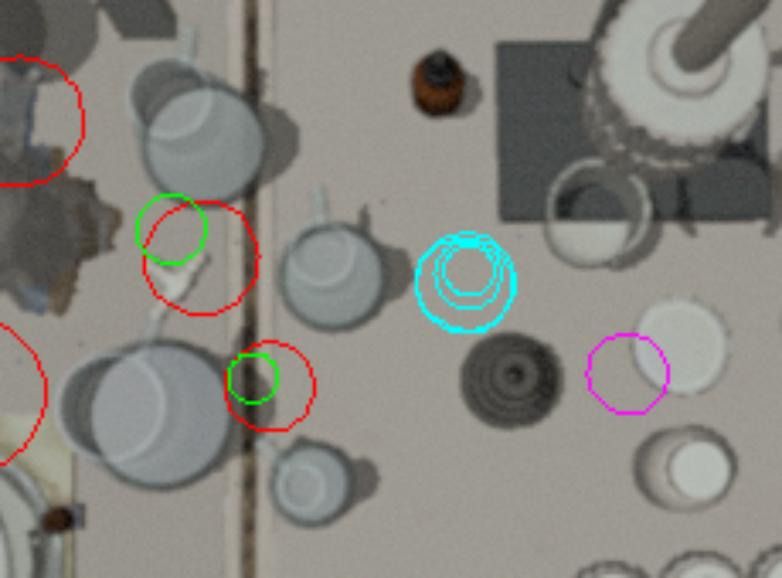

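View pics/ov_scene.png

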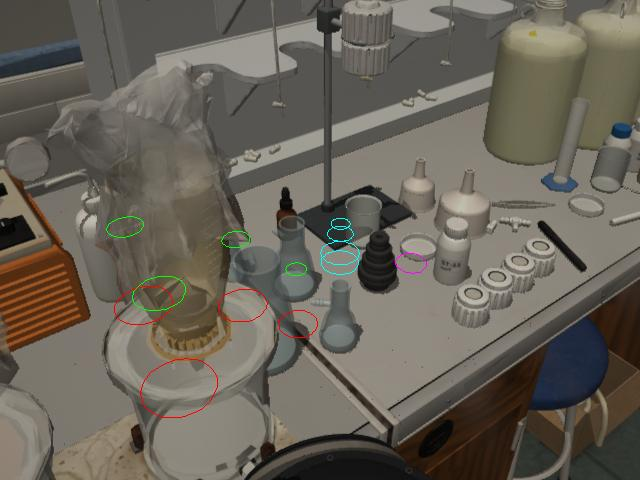

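```bash
sed -i 's/return -(s&mm).sum()\/(s|mm).sum()/return -float((s\&mm).sum())\/float((s|mm).sum())/' fit.py; python3 m.py
cat > tri.py <<'E'
from h import *
c,s=np.load("top0.npz"),np.load("scene0.npz")
for a,b in (((180,180),(185,65)),((180,215),(185,65)),((180,215),(215,200))):
    o1,d1=ray(c,a);o2,d2=ray(s,b)
    k=np.linalg.lstsq(np.c_[d1,-d2],o2-o1,rcond=None)[0];p=o1+d1*k[0];q=o2+d2*k[1];print(p.round(3),q.round(3))
for z in (.15,.3,.4):print(z,at_z(c,(190,330),z).round(3),at_z(c,(180,215),z).round(3),at_z(c,(220,215),z).round(3), at_z(s,(185,65),z).round(3),at_z(s,(190,335),z).round(3))
E
python3 tri.py
```

```text
a [ 0.3465 -0.2624] 0.931 radius 0.435
b [ 0.4733 -0.276 ] 0.914 radius 0.548
c [ 0.5552 -0.1964] 0.942 radius 0.589
d [ 0.3895 -0.1714] 0.975 radius 0.426
sample [ 0.3535 -0.4813] 0.954 radius 0.597
dropper [ 0.5864 -0.3417] 0.932 radius 0.679
stack [ 0.4073 -0.3841] 0.953 [[326 258  29  28 654]]
[ 0.512 -0.156  0.362] [ 0.505 -0.167  0.356]
[ 0.464 -0.159  0.368] [ 0.469 -0.151  0.371]
[ 0.49  -0.117  0.226] [ 0.457 -0.16   0.208]
0.15 [ 0.304 -0.118  0.15 ] [ 0.503 -0.095  0.15 ] [ 0.503 -0.165  0.15 ] [ 1.023 -0.393  0.15 ] [ 0.329 -0.055  0.15 ]
0.3 [ 0.315 -0.158  0.3  ] [ 0.476 -0.139  0.3  ] [ 0.476 -0.196  0.3  ] [ 0.647 -0.229  0.3  ] [ 0.183 -0.003  0.3  ]
0.4 [ 0.322 -0.184  0.4  ] [ 0.458 -0.168  0.4  ] [ 0.458 -0.216  0.4  ] [ 0.396 -0.119  0.4  ] [0.085 0.032 0.4  ]
```

View pics/ov_top.png

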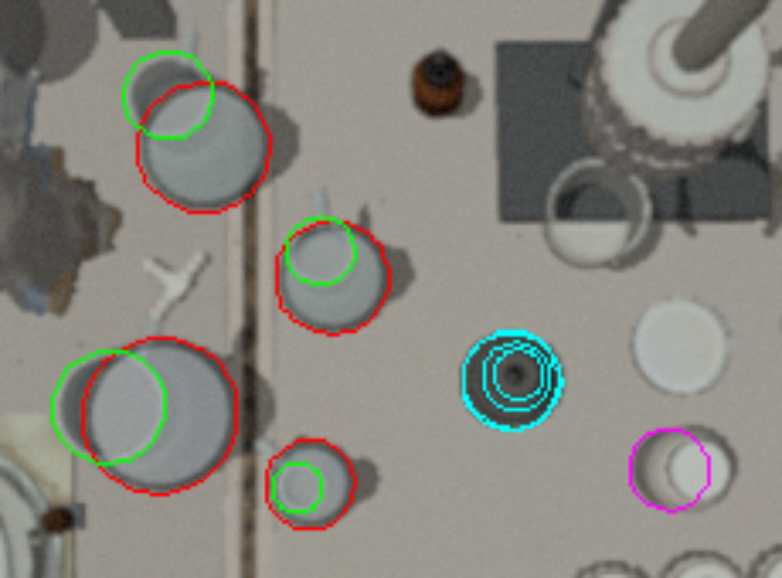

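View pics/ov_scene.png

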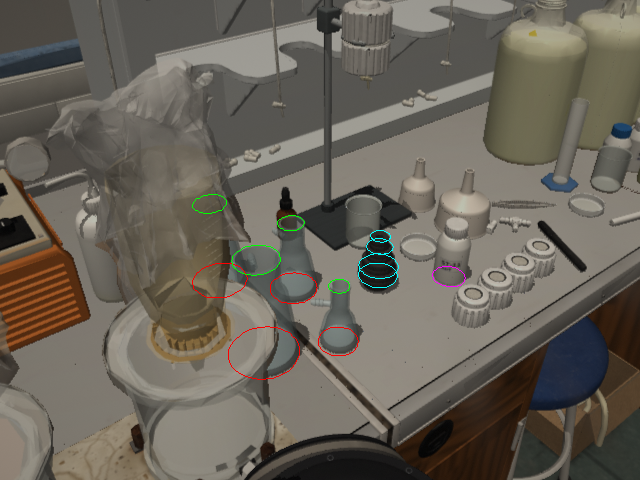

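Run:
```python
from h import *
c,s=np.load("top0.npz"),np.load("scene0.npz")
for a,b in (((160,325),(190,333)),((90,345),(180,65)),((70,340),(120,100)),((90,320),(215,160)),((15,340),(0,400))):
    o1,d1=ray(c,a);o2,d2=ray(s,b)
    k=np.linalg.lstsq(np.c_[d1,-d2],o2-o1,rcond=None)[0];p=o1+d1*k[0];q=o2+d2*k[1];print(p.round(3),q.round(3))
print(np.array(c["R"]).round(3))
t=c["color"][150:400,0:260]; cv2.imwrite("pics/left.png",cv2.resize(t,None,fx=2.4,fy=2.4,interpolation=cv2.INTER_CUBIC))
w=arm.read_camera("wrist");cv2.imwrite("pics/w0.png",w["color"])
```

```text
[ 0.313 -0.068  0.154] [ 0.323 -0.053  0.159]
[ 0.31  -0.085  0.432] [ 0.313 -0.079  0.434]
[ 0.313 -0.05   0.407] [ 0.322 -0.032  0.415]
[ 0.333 -0.054  0.37 ] [ 0.304 -0.094  0.352]
[0.297 0.131 0.22 ] [0.292 0.121 0.214]
[[-0.011 -1.     0.024]
 [-0.992  0.008 -0.128]
 [ 0.127 -0.025 -0.992]]
```

View pics/left.png

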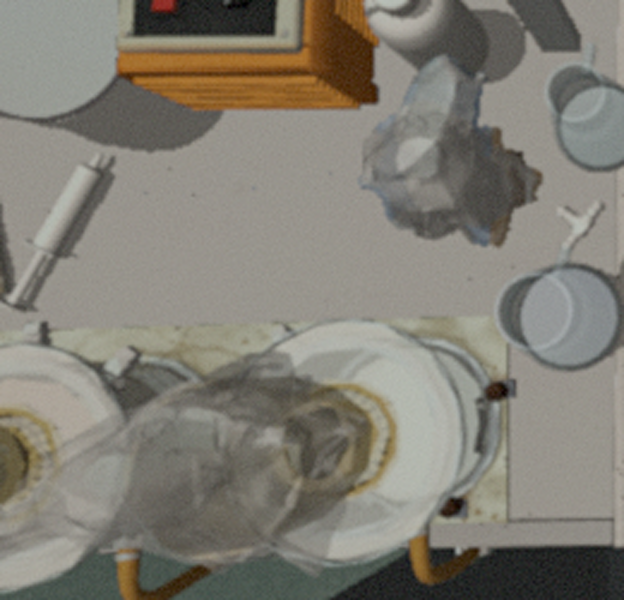

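```bash
cat > go.py <<'E'
import sys
from h import *
from scipy.spatial.transform import Rotation as Ro
def rel(p,q,yaw=None,tgt=None):
    R=Ro.from_euler("xyz",q,degrees=True)
    d=R.inv().apply(np.array(tgt)-p)
    T=Ro.from_euler("xyz",[180,0,yaw],degrees=True); w=(R.inv()*T).as_rotvec(degrees=True)
    return d/.8,w/180,np.linalg.norm(d)/.0417,np.linalg.norm(w)/7.16
if __name__=="__main__":
    s=arm.sense();p,q=np.array(s["eef_pos"]),s["tcp_rot"];print("now",s["time"],p.round(4),np.round(q,2),"w",round(s["gripper_width"],4),"F",np.round(s["ft_force"],1))
    for a in sys.argv[1:]:
        v=[float(x) for x in a.split(",")]; d,w,n,m=rel(p,q,v[3],v[:3]); print(a,"shift",d.round(4),"turn",w.round(4),"rows %.1f %.1f"%(n,m)); p,q=np.array(v[:3]),[180,0,v[3]]
E
python3 - <<'E'
from h import *
c,s=np.load("top0.npz"),np.load("scene0.npz")
for px in ((215,165),(240,170),(125,20),(190,15)):
    for z in (0,.1,.25,.5): print(px,z,at_z(c,px,z).round(3))
X=at_z(c,(228,168),0)
for z in (0,.2,.4,.6):print(z,proj(s,(X[0],X[1],z)).round(),proj(c,(X[0],X[1],z)).round())
for px in ((366,195),(328,205)): print("rod",px,at_z(c if px[0]>330 else s,px,0).round(3))
print("shelf",at_z(c,(250,120),.25),at_z(c,(390,120),.25), "cap",at_z(c,(388,182),.3))
E
python3 go.py 0.146,0.504,0.55,126 0.48,0.15,0.55,126 0.46,-0.2,0.55,126 0.407,-0.384,0.3,126
```

```text
(215, 165) 0 [ 0.638 -0.122  0.   ]
(215, 165) 0.1 [ 0.608 -0.144  0.1  ]
(215, 165) 0.25 [ 0.564 -0.177  0.25 ]
(215, 165) 0.5 [ 0.491 -0.231  0.5  ]
(240, 170) 0 [ 0.627 -0.175  0.   ]
(240, 170) 0.1 [ 0.598 -0.192  0.1  ]
(240, 170) 0.25 [ 0.556 -0.216  0.25 ]
(240, 170) 0.5 [ 0.486 -0.256  0.5  ]
(125, 20) 0 [0.969 0.083 0.   ]
(125, 20) 0.1 [0.905 0.039 0.1  ]
(125, 20) 0.25 [ 0.808 -0.026  0.25 ]
(125, 20) 0.5 [ 0.646 -0.135  0.5  ]
(190, 15) 0 [ 0.982 -0.06   0.   ]
(190, 15) 0.1 [ 0.916 -0.088  0.1  ]
(190, 15) 0.25 [ 0.817 -0.131  0.25 ]
(190, 15) 0.5 [ 0.652 -0.202  0.5  ]
0 [170. 266.] [228. 168.]
0.2 [148. 152.] [206. 135.]
0.4 [118.   1.] [169.  79.]
0.6 [  77. -211.] [ 92. -37.]
rod (366, 195) [ 0.571 -0.444 -0.   ]
rod (328, 205) [ 0.622 -0.453  0.   ]
shelf [ 0.63784655 -0.23044703  0.25      ] [ 0.6376045  -0.45399827  0.25      ] cap [ 0.52324676 -0.43899553  0.3       ]
now 1.05 [0.146  0.5043 0.2313] [179.99  -0.   163.85] w 0.0857 F [0.6 0.8 0.2]
0.146,0.504,0.55,126 shift [-1.000e-04 -3.000e-04 -3.984e-01] turn [ 0.     -0.      0.2103] rows 7.6 5.3
0.48,0.15,0.55,126 shift [-0.6034  0.0777  0.    ] turn [0. 0. 0.] rows 11.7 0.0
0.46,-0.2,0.55,126 shift [-0.3393 -0.2774 -0.    ] turn [0. 0. 0.] rows 8.4 0.0
0.407,-0.384,0.3,126 shift [-0.1471 -0.1888  0.3125] turn [0. 0. 0.] rows 7.6 0.0
```

```bash
python3 -m creep '[[[0,0,-0.05,0,0,0.039],[0,0,-0.05,0,0,0.039],[0,0,-0.05,0,0,0.039],[0,0,-0.05,0,0,0.039],[0,0,-0.05,0,0,0.039]]]' 0.65 30
python3 -m creep '[[[0,0,-0.05,0,0,0.015],[0,0,-0.05,0,0,0],[0,0,-0.05,0,0,0],[0,0,0,0,0,0]]]'
python3 - <<'E'
from h import *
w=arm.read_camera("wrist");R=np.array(w["R"]);o=-R.T@w["t"];s=arm.sense()
from scipy.spatial.transform import Rotation as Ro
T=Ro.from_euler("xyz",s["tcp_rot"],degrees=True)
print("cam in tool",T.inv().apply(o-s["eef_pos"]).round(3),"axis",T.inv().apply(R[2]).round(3),w["intrinsics"])
E
python3 go.py 0.48,0.15,0.55,126 0.46,-0.2,0.55,126 0.407,-0.384,0.3,126
```

```text
time: 1.47
eef_pos: [0.1457, 0.5038, 0.4335]
tcp_rot: [180.0, -0.0, 128.4]
ft_force: [0.4, 1.3, -0.1]
gripper_width: 0.0555
grip_force: 0.0
time: 1.8
eef_pos: [0.146, 0.5043, 0.5607]
tcp_rot: [179.1, -0.5, 126.1]
ft_force: [-0.4, -1.3, 0.7]
gripper_width: 0.0557
grip_force: 0.0
cam in tool [ 0.073 -0.003 -0.146] axis [-0.285  0.005  0.958] [[371.64829954   0.         318.60892057]
 [  0.         371.64829954 236.00163511]
 [  0.           0.           1.        ]]
now 1.85 [0.1461 0.5047 0.5564] [179.42  -0.33 126.06] w 0.0552 F [-0.   1.7 -0.9]
0.48,0.15,0.55,126 shift [-0.6041  0.0763  0.0052] turn [ 0.0032 -0.0018  0.0003] rows 11.7 0.1
0.46,-0.2,0.55,126 shift [-0.3393 -0.2774 -0.    ] turn [0. 0. 0.] rows 8.4 0.0
0.407,-0.384,0.3,126 shift [-0.1471 -0.1888  0.3125] turn [0. 0. 0.] rows 7.6 0.0
```

```bash
python3 -m creep '[[[-0.05,0.0064,0,0.003,-0.0018,0],[-0.05,0.0064,0,0,0,0],[-0.05,0.0064,0,0,0,0],[-0.05,0.0064,0,0,0,0],[-0.05,0.0064,0,0,0,0]]]'
python3 -m creep '[[[-0.05,0.0064,0,0,0,0],[-0.05,0.0064,0,0,0,0],[-0.05,0.0064,0,0,0,0],[-0.05,0.0064,0,0,0,0],[-0.05,0.0064,0,0,0,0]]]'
python3 -m creep '[[[-0.05,0.0064,0,0,0,0],[-0.05,0.0064,0,0,0,0],[-0.0377,-0.0308,0,0,0,0],[-0.0377,-0.0308,0,0,0,0],[-0.0377,-0.0308,0,0,0,0]]]'
python3 -m creep '[[[-0.0377,-0.0308,0,0,0,0],[-0.0377,-0.0308,0,0,0,0],[-0.0377,-0.0308,0,0,0,0],[-0.0377,-0.0308,0,0,0,0],[-0.0377,-0.0308,0,0,0,0]]]'
python3 -m creep '[[[-0.0377,-0.0308,0,0,0,0],[0,0,0,0,0,0],[0,0,0,0,0,0]]]'
python3 go.py 0.407,-0.384,0.3,126 0.407,-0.384,0.14,126;  python3 - <<'E'
from h import *
s=arm.sense();print(s["joint_positions"])
c=arm.read_camera("scene");cv2.imwrite("pics/s1.png",c["color"])
E
```

```text
time: 2.27
eef_pos: [0.285, 0.3561, 0.5509]
tcp_rot: [-179.3, 0.3, 126.1]
ft_force: [0.7, 0.7, 0.4]
gripper_width: 0.0556
grip_force: 0.0
time: 2.68
eef_pos: [0.4235, 0.2092, 0.5519]
tcp_rot: [-179.4, 0.3, 126.1]
ft_force: [0.8, 0.2, 0.9]
gripper_width: 0.0558
grip_force: 0.0
time: 3.1
eef_pos: [0.4718, 0.0339, 0.5525]
tcp_rot: [-179.3, 0.2, 126.1]
ft_force: [0.6, 0.7, 0.2]
gripper_width: 0.0557
grip_force: 0.0
time: 3.52
eef_pos: [0.4601, -0.1604, 0.5555]
tcp_rot: [-179.4, 0.2, 126.1]
ft_force: [1.1, -0.2, -0.4]
gripper_width: 0.0557
grip_force: 0.0
time: 3.77
eef_pos: [0.4585, -0.1996, 0.5548]
tcp_rot: [-179.4, 0.1, 125.8]
ft_force: [-0.7, 0.5, -0.5]
gripper_width: 0.0555
grip_force: 0.0
now 3.7667 [ 0.4585 -0.1996  0.5548] [-1.7938e+02  1.0000e-01  1.2583e+02] w 0.0555 F [-0.7  0.5 -0.5]
0.407,-0.384,0.3,126 shift [-0.1487 -0.1836  0.3208] turn [-0.0035  0.0006 -0.0009] rows 7.6 0.1
0.407,-0.384,0.14,126 shift [ 0.  -0.   0.2] turn [0. 0. 0.] rows 3.8 0.0
[-31.92783427  17.09304378  40.93845499  -0.72433623 122.10760768
 -68.14177479]
```

View pics/s1.png

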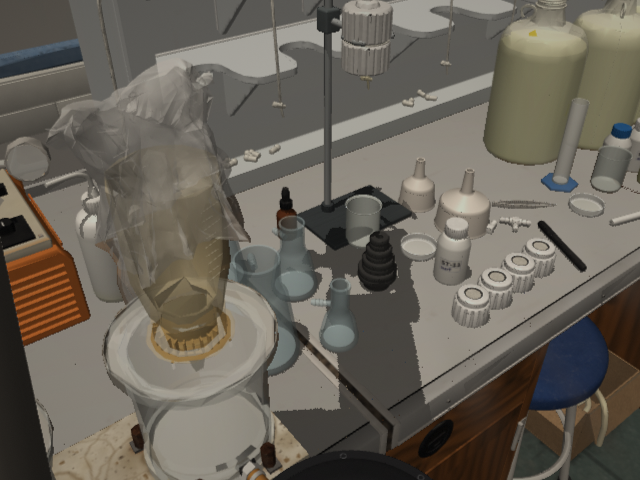

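```bash
python3 -m creep '[[[-0.0186,-0.023,0.0401,-0.0035,0,-0.0009],[-0.0186,-0.023,0.0401,0,0,0],[-0.0186,-0.023,0.0401,0,0,0],[-0.0186,-0.023,0.0401,0,0,0],[-0.0186,-0.023,0.0401,0,0,0]]]'
python3 -m creep '[[[-0.0186,-0.023,0.0401,0,0,0],[-0.0186,-0.023,0.0401,0,0,0],[-0.0186,-0.023,0.0401,0,0,0],[0,0,0,0,0,0],[0,0,0,0,0,0]]]'
python3 go.py 0.4073,-0.3841,0.15,126
python3 - <<'E'
from h import *
w=arm.read_camera("wrist");cv2.imwrite("pics/w1.png",w["color"])
for r in arm.cut_out(w,"adapter_a")[:6]:
    ys,xs=np.where(r["mask"]);print(round(r["p"],2),r["centre"],xs.min(),xs.max(),ys.min(),ys.max())
E
```

```text
time: 4.23
eef_pos: [0.4287, -0.3115, 0.3957]
tcp_rot: [179.9, 0.3, 126.4]
ft_force: [1.2, -0.6, 0.4]
gripper_width: 0.0553
grip_force: 0.0
time: 4.65
eef_pos: [0.4109, -0.3803, 0.2991]
tcp_rot: [179.9, 0.1, 126.2]
ft_force: [0.5, 0.2, 0.9]
gripper_width: 0.0557
grip_force: 0.0
now 4.65 [ 0.4109 -0.3803  0.2991] [1.7990e+02 6.0000e-02 1.2623e+02] w 0.0557 F [0.5 0.2 0.9]
0.4073,-0.3841,0.15,126 shift [-0.001  -0.0067  0.1864] turn [0.0006 0.0003 0.0013] rows 3.6 0.0
0.98 [315.6, 200.2] 301 329 188 217
0.65 [311.6, 187.3] 297 332 180 210
0.65 [321.6, 173.3] 291 339 167 194
0.56 [320.4, 182.2] 293 337 173 208
```

View pics/w1.png

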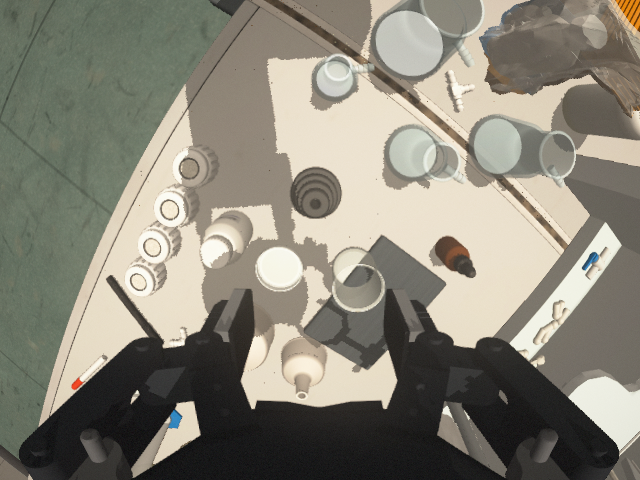

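```bash
cat >> h.py <<'E'
def wray(c,px):
    K=np.array(c["intrinsics"]);R=np.array(c["R"]);t=np.array(c["t"])
    u=np.array([(px[0]-K[0,2])/K[0,0],(px[1]-K[1,2])/K[1,1]]);r=np.hypot(*u)
    d=np.r_[u/r*np.sin(r),np.cos(r)]
    return -R.T@t, R.T@d
def wat_z(c,px,z):
    o,d=wray(c,px); return o+d*(z-o[2])/d[2]
E
python3 - <<'E'
from h import *
w=arm.read_camera("wrist")
for n,px,z in (("a top",(316,203),.087),("d rim bottom c",(316,192),.024),("A rim",(338,69),.098),("B rim",(441.5,160),.118),("C rim",(557.5,157),.138),("A base",(335,77),0),("B base",(413,152),0),("C base",(498,146),0),("D base",(408,44),0)): print(n,wat_z(w,px,z).round(4))
E
```

```text
a top [ 0.4101 -0.3838  0.087 ]
d rim bottom c [ 0.4102 -0.3845  0.024 ]
A rim [ 0.3501 -0.2683  0.098 ]
B rim [ 0.4735 -0.2778  0.118 ]
C rim [ 0.559  -0.1993  0.138 ]
A base [ 0.3485 -0.2633  0.    ]
B base [ 0.4773 -0.2775  0.    ]
C base [ 0.562  -0.1977  0.    ]
D base [ 0.3921 -0.1752  0.    ]
```

```bash
python3 go.py 0.4085,-0.384,0.073,126
```

```text
now 4.8 [ 0.4123 -0.3806  0.3029] [179.87   0.51 126.33] w 0.0555 F [-0.3  0.4 -0.2]
0.4085,-0.384,0.073,126 shift [ 0.002  -0.0069  0.2874] turn [0.0007 0.0029 0.0019] rows 5.5 0.1
```

```bash
python3 -m creep '[[[0,-0.003,0.048,0,0,0],[0,-0.003,0.048,0,0,0],[0,0,0.048,0,0,0],[0,0,0.048,0,0,0],[0,0,0,0,0,0]]]'
python3 -m creep '[[[0,0,0,0,0,0],[0,0,0,0,0,0]]]'
python3 go.py 0.4085,-0.384,0.073,126
```

```text
time: 5.22
eef_pos: [0.4064, -0.3813, 0.1422]
tcp_rot: [179.9, -0.3, 126.3]
ft_force: [-0.9, 1.2, -0.7]
gripper_width: 0.0554
grip_force: 0.0
time: 5.38
eef_pos: [0.4095, -0.3859, 0.1505]
tcp_rot: [179.9, 0.6, 126.3]
ft_force: [0.1, -1.0, 0.7]
gripper_width: 0.0553
grip_force: 0.0
now 5.3833 [ 0.4095 -0.3859  0.1505] [179.89   0.61 126.28] w 0.0553 F [ 0.1 -1.   0.7]
0.4085,-0.384,0.073,126 shift [0.0037 0.0002 0.0968] turn [0.0006 0.0034 0.0016] rows 1.9 0.1
```

```bash
for i in 1 2 3; do python3 -m creep '[[[0,0,0,0,0,0],[0,0,0,0,0,0]]]' | head -3; done
python3 go.py 0.4085,-0.384,0.073,126
```

```text
time: 5.55
eef_pos: [0.409, -0.386, 0.1501]
tcp_rot: [179.9, 0.6, 126.2]
time: 5.72
eef_pos: [0.4082, -0.3854, 0.1485]
tcp_rot: [179.9, 0.4, 126.2]
time: 5.88
eef_pos: [0.4079, -0.3852, 0.1475]
tcp_rot: [179.9, 0.3, 126.2]
now 5.8833 [ 0.4079 -0.3852  0.1475] [179.91   0.34 126.21] w 0.0558 F [ 0.4 -0.   0.3]
0.4085,-0.384,0.073,126 shift [0.0013 0.0013 0.0931] turn [0.0005 0.0019 0.0012] rows 1.8 0.1
```

```bash
python3 -m creep '[[[0.0006,0.0006,0.03,0,0.0008,0.001],[0.0006,0.0006,0.03,0,0,0],[0,0,0.02,0,0,0],[0,0,0.009,0,0,0],[0,0,0.004,0,0,0]]]'
python3 -m creep '[[[0,0,0,0,0,0],[0,0,0,0,0,0],[0,0,0,0,0,0],[0,0,0,0,0,0],[0,0,0,0,0,0]]]'
python3 go.py 0.4085,-0.384,0.073,126
```

```text
time: 6.3
eef_pos: [0.4079, -0.3834, 0.0716]
tcp_rot: [179.9, 0.0, 126.0]
ft_force: [0.7, 0.0, -0.1]
gripper_width: 0.0557
grip_force: 0.0
time: 6.72
eef_pos: [0.4086, -0.3842, 0.0736]
tcp_rot: [179.9, 0.3, 126.0]
ft_force: [-0.5, 0.1, -0.6]
gripper_width: 0.0556
grip_force: 0.0
now 6.7167 [ 0.4086 -0.3842  0.0736] [179.9    0.26 126.04] w 0.0556 F [-0.5  0.1 -0.6]
0.4085,-0.384,0.073,126 shift [0.0003 0.     0.0008] turn [0.0005 0.0014 0.0002] rows 0.0 0.0
```

```bash
python3 -m creep '[[[0,0,0,0,0,0],[0,0,0,0,0,0],[0,0,0,0,0,0],[0,0,0,0,0,0],[0,0,0,0,0,0]]]' 0.2 30
python3 -m creep '[[[0,0,-0.003,0,0,0],[0,0,-0.006,0,0,0],[0,0,-0.01,0,0,0],[0,0,-0.015,0,0,0],[0,0,-0.02,0,0,0]]]'
python3 -m creep '[[[0,0,-0.02,0,0,0],[0,0,-0.02,0,0,0],[0,0,-0.015,0,0,0],[0,0,-0.008,0,0,0],[0,0,0,0,0,0]]]'
python3 -m creep '[[[0,0,0,0,0,0],[0,0,0,0,0,0],[0,0,0,0,0,0]]]'
python3 go.py 0.348,-0.265,0.17,126
python3 - <<'E'
from h import *
w=arm.read_camera("wrist");s=arm.read_camera("scene");a=w["color"][120:440,150:490];b=cv2.resize(s["color"][180:330,260:480],None,fx=2,fy=2)
I=np.zeros((620,780,3),np.uint8);I[:320,:340]=a;I[:300,340:780]=b;cv2.imwrite("pics/g1.png",I[:330])
E
```

```text
time: 7.13
eef_pos: [0.4085, -0.384, 0.0732]
tcp_rot: [179.9, 0.2, 126.0]
ft_force: [-0.9, 0.2, 3.9]
gripper_width: 0.0265
grip_force: 29.5
time: 7.55
eef_pos: [0.4079, -0.3833, 0.1161]
tcp_rot: [179.9, 0.1, 126.0]
ft_force: [0.5, -0.9, -0.6]
gripper_width: 0.0263
grip_force: 29.5
time: 7.97
eef_pos: [0.4086, -0.3844, 0.1684]
tcp_rot: [179.9, 0.4, 126.0]
ft_force: [0.4, 0.4, -0.1]
gripper_width: 0.0267
grip_force: 29.5
time: 8.22
eef_pos: [0.4077, -0.3833, 0.1655]
tcp_rot: [179.9, 0.1, 126.0]
ft_force: [-0.4, -0.4, -0.4]
gripper_width: 0.0265
grip_force: 29.5
now 8.2167 [ 0.4077 -0.3833  0.1655] [1.7991e+02 7.0000e-02 1.2604e+02] w 0.0265 F [-0.4 -0.4 -0.4]
0.348,-0.265,0.17,126 shift [ 0.1635  0.0267 -0.0058] turn [0.0005 0.0004 0.0002] rows 3.2 0.0
```

View pics/g1.png

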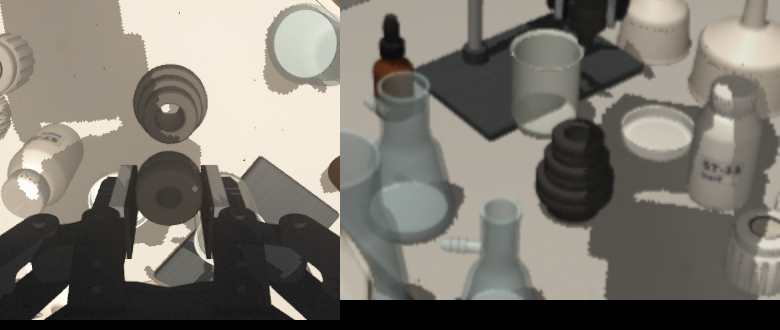

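```bash
python3 -m creep '[[[0.02,0.003,0,0,0,0],[0.04,0.0065,0,0,0,0],[0.045,0.0075,0,0,0,0],[0.035,0.006,0,0,0,0],[0.017,0.003,0,0,0,0]]]'
python3 -m creep '[[[0.0065,0.0007,0,0,0,0],[0,0,0,0,0,0],[0,0,0,0,0,0],[0,0,0,0,0,0],[0,0,0,0,0,0]]]'
python3 go.py 0.348,-0.265,0.15,126
python3 - <<'E'
from h import *
w=arm.read_camera("wrist");cv2.imwrite("pics/g2.png",w["color"][100:440,60:580])
for r in arm.cut_out(w,"flask_a")[:5]:
    ys,xs=np.where(r["mask"]);print(round(r["p"],2),np.round(r["centre"]),xs.min(),xs.max(),ys.min(),ys.max())
E
```

```text
time: 8.73
eef_pos: [0.349, -0.2666, 0.1655]
tcp_rot: [179.9, -0.0, 126.1]
ft_force: [0.5, 0.4, 0.3]
gripper_width: 0.0267
grip_force: 29.5
time: 9.15
eef_pos: [0.3488, -0.2664, 0.166]
tcp_rot: [179.9, 0.2, 126.0]
ft_force: [-1.1, 0.7, 0.3]
gripper_width: 0.0263
grip_force: 29.5
now 9.15 [ 0.3488 -0.2664  0.166 ] [179.91   0.2  126.01] w 0.0263 F [-1.1  0.7  0.3]
0.348,-0.265,0.15,126 shift [0.0021 0.0001 0.0199] turn [0.0005 0.0011 0.    ] rows 0.4 0.0
0.86 [470. 172.] 371 561 102 255
0.6 [426. 305.] 385 465 269 391
0.57 [556. 312.] 491 628 244 377
0.56 [323. 222.] 288 373 183 269
0.46 [198. 424.] 173 217 384 448
```

View pics/g2.png

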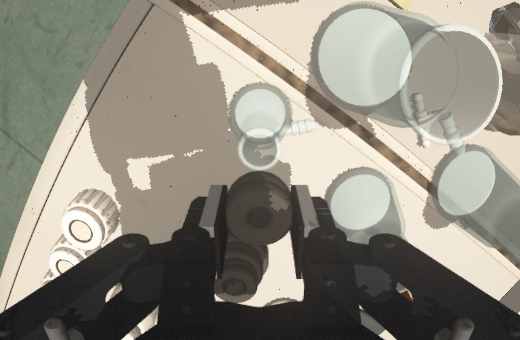

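Run:
```python
from h import *
w=arm.read_camera("wrist"); s=arm.sense()
for n,px,z in (("A rim",(319,249),.098),("A base",(321,212),0),("D rim",(512.5,184),.156),("D base",(425,144),0),("B base",(420,300),0),("C base",(526,282),0),("a top",(319,315),s["eef_pos"][2]+.0138)): print(n,wat_z(w,px,z).round(4))
print(s["eef_pos"])
# refine with gradient-independent check: rim silhouettes
```

```text
A rim [ 0.3462 -0.2647  0.098 ]
A base [ 0.348  -0.2639  0.    ]
D rim [ 0.3872 -0.1726  0.156 ]
D base [ 0.3837 -0.1641  0.    ]
B base [ 0.474 -0.277  0.   ]
C base [ 0.5583 -0.1977  0.    ]
a top [ 0.3457 -0.2642  0.1797]
[ 0.34853806 -0.26586805  0.16586283]
```

```bash
python3 -m creep '[[[0.0008,0,0.012,0,0,0],[0,0,0.018,0,0,0],[0,0,0.016,0,0,0],[0,0,0.01,0,0,0],[0,0,0.006,0,0,0]]]'
python3 -m creep '[[[0,0,0.005,0,0,0],[0,0,0.005,0,0,0],[0,0,0.003,0,0,0],[0,0,0,0,0,0],[0,0,0,0,0,0]]]'
python3 go.py 0.348,-0.265,0.1022,126
```

```text
time: 9.72
eef_pos: [0.3479, -0.2648, 0.1155]
tcp_rot: [179.9, 0.1, 126.0]
ft_force: [0.9, -0.6, -0.5]
gripper_width: 0.0267
grip_force: 29.5
time: 10.13
eef_pos: [0.3483, -0.2651, 0.1063]
tcp_rot: [179.9, 0.2, 126.0]
ft_force: [-0.4, -1.1, -0.4]
gripper_width: 0.0264
grip_force: 29.5
now 10.1333 [ 0.3483 -0.2651  0.1063] [179.9    0.2  126.04] w 0.0264 F [-0.4 -1.1 -0.4]
0.348,-0.265,0.1022,126 shift [ 0.0003 -0.0003  0.0051] turn [0.0005 0.0011 0.0002] rows 0.1 0.0
```

```bash
python3 -m creep '[[[0,0,0.002,0,0,0],[0,0,0.0015,0,0,0],[0,0,0.001,0,0,0],[0,0,0,0,0,0],[0,0,0,0,0,0]]]'
python3 -m creep '[[[0,0,0,0,0,0],[0,0,0,0,0,0],[0,0,0,0,0,0],[0,0,0,0,0,0],[0,0,0,0,0,0]]]' 0.5
python3 -m creep '[[[0,0,-0.01,0,0,0],[0,0,-0.02,0,0,0],[0,0,-0.025,0,0,0],[0,0,-0.02,0,0,0],[0,0,-0.01,0,0,0]]]'
python3 -m creep '[[[0,0,0,0,0,0],[0,0,0,0,0,0],[0,0,0,0,0,0]]]'
python3 go.py 0.4085,-0.384,0.17,126
python3 - <<'E'
from h import *
w=arm.read_camera("wrist");s=arm.read_camera("scene");a=w["color"][100:440,60:580];b=cv2.resize(s["color"][230:370,260:400],None,fx=2,fy=2)
I=np.zeros((340,800,3),np.uint8);I[:340,:520]=a;I[:280,520:800]=b;cv2.imwrite("pics/g3.png",I)
E
```

```text
time: 10.55
eef_pos: [0.3483, -0.265, 0.1026]
tcp_rot: [179.9, 0.2, 126.0]
ft_force: [-0.0, -0.1, 0.8]
gripper_width: 0.0265
grip_force: 29.5
time: 10.97
eef_pos: [0.3482, -0.265, 0.1025]
tcp_rot: [179.9, 0.2, 126.0]
ft_force: [0.6, 0.1, -0.1]
gripper_width: 0.0424
grip_force: 0.0
time: 11.38
eef_pos: [0.3486, -0.2655, 0.1728]
tcp_rot: [179.9, 0.4, 126.0]
ft_force: [0.3, -0.5, -0.7]
gripper_width: 0.0424
grip_force: 0.0
time: 11.63
eef_pos: [0.3476, -0.2644, 0.1697]
tcp_rot: [179.9, 0.1, 126.0]
ft_force: [-0.1, 0.1, 0.0]
gripper_width: 0.0425
grip_force: 0.0
now 11.6333 [ 0.3476 -0.2644  0.1697] [1.7992e+02 9.0000e-02 1.2604e+02] w 0.0425 F [-0.1  0.1  0. ]
0.4085,-0.384,0.17,126 shift [-1.657e-01 -2.640e-02 -1.000e-04] turn [0.0005 0.0005 0.0002] rows 3.2 0.0
```

View pics/g3.png

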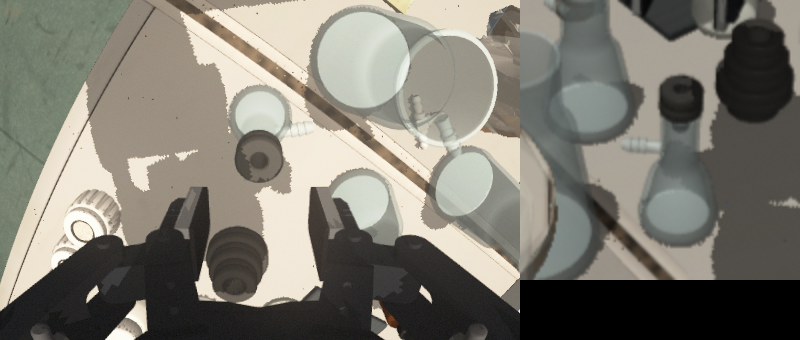

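```bash
python3 -m creep '[[[-0.02,-0.003,0,0,0,0],[-0.04,-0.0065,0,0,0,0],[-0.045,-0.0075,0,0,0,0],[-0.035,-0.006,0,0,0,0],[-0.018,-0.003,0,0,0,0]]]' 0.75
python3 -m creep '[[[-0.0077,-0.0004,0.01,0,0,0],[0,0,0.02,0,0,0],[0,0,0.02,0,0,0],[0,0,0.02,0,0,0],[0,0,0.01,0,0,0]]]'
python3 -m creep '[[[0,0,0,0,0,0],[0,0,0,0,0,0],[0,0,0,0,0,0],[0,0,0,0,0,0],[0,0,0,0,0,0]]]'
python3 go.py 0.4085,-0.384,0.055,126
python3 - <<'E'
from h import *
w=arm.read_camera("wrist")
for r in arm.cut_out(w,"adapter_b")[:6]:
    ys,xs=np.where(r["mask"]);p=((xs.min()+xs.max())/2,(ys.min()+ys.max())/2);print(round(r["p"],2),r["centre"],xs.min(),xs.max(),ys.min(),ys.max(),wat_z(w,p,.069).round(4),wat_z(w,(xs.mean(),ys.mean()),.069).round(4))
E
```

```text
time: 12.15
eef_pos: [0.4064, -0.382, 0.1697]
tcp_rot: [179.9, 0.2, 126.0]
ft_force: [-0.6, 0.4, -0.5]
gripper_width: 0.0641
grip_force: 0.0
time: 12.57
eef_pos: [0.4078, -0.3826, 0.1038]
tcp_rot: [179.9, -0.1, 126.0]
ft_force: [0.5, -0.5, -0.7]
gripper_width: 0.0638
grip_force: 0.0
time: 12.98
eef_pos: [0.4094, -0.3849, 0.1078]
tcp_rot: [179.9, 0.3, 126.0]
ft_force: [0.2, 0.6, 0.5]
gripper_width: 0.0638
grip_force: 0.0
now 12.9833 [ 0.4094 -0.3849  0.1078] [179.9    0.27 126.04] w 0.0638 F [0.2 0.6 0.5]
0.4085,-0.384,0.055,126 shift [ 0.0019 -0.0004  0.0659] turn [0.0006 0.0015 0.0002] rows 1.3 0.0
0.83 [319.8, 261.3] 284 356 223 297 [ 0.4051 -0.3801  0.069 ] [ 0.405  -0.3806  0.069 ]
0.73 [323.5, 208.1] 274 367 193 262 [ 0.395  -0.3659  0.069 ] [ 0.392 -0.361  0.069]
0.68 [320.9, 224.6] 278 360 208 271 [ 0.3981 -0.3714  0.069 ] [ 0.395  -0.3676  0.069 ]
0.58 [372.7, 6.5] 341 403 0 17 [ 0.3501 -0.2621  0.069 ] [ 0.3497 -0.2613  0.069 ]
```

```bash
python3 -m creep '[[[0.002,0,0.012,0,0,0],[0,0,0.02,0,0,0],[0,0,0.018,0,0,0],[0,0,0.01,0,0,0],[0,0,0.005,0,0,0]]]'
python3 -m creep '[[[0,0,0,0,0,0],[0,0,0,0,0,0],[0,0,0,0,0,0],[0,0,0,0,0,0],[0,0,0,0,0,0]]]'
python3 go.py 0.4085,-0.384,0.055,126
```

```text
time: 13.5
eef_pos: [0.4077, -0.3826, 0.0532]
tcp_rot: [179.9, 0.0, 126.0]
ft_force: [0.5, -0.6, 0.1]
gripper_width: 0.0642
grip_force: 0.0
time: 13.92
eef_pos: [0.4086, -0.3837, 0.0554]
tcp_rot: [179.9, 0.2, 126.0]
ft_force: [0.6, -0.5, -0.0]
gripper_width: 0.0641
grip_force: 0.0
now 13.9167 [ 0.4086 -0.3837  0.0554] [179.9    0.25 126.04] w 0.0641 F [ 0.6 -0.5 -0. ]
0.4085,-0.384,0.055,126 shift [-0.0003 -0.0003  0.0006] turn [0.0005 0.0014 0.0002] rows 0.0 0.0
```

```bash
python3 -m creep '[[[0,0,0,0,0,0],[0,0,0,0,0,0],[0,0,0,0,0,0],[0,0,0,0,0,0],[0,0,0,0,0,0]]]' 0.3 30
python3 go.py
python3 -m creep '[[[0,0,-0.003,0,0,0],[0,0,-0.006,0,0,0],[0,0,-0.01,0,0,0],[0,0,-0.016,0,0,0],[0,0,-0.022,0,0,0]]]'
python3 -m creep '[[[0,0,-0.025,0,0,0],[0,0,-0.025,0,0,0],[0,0,-0.02,0,0,0],[0,0,-0.013,0,0,0],[0,0,-0.006,0,0,0]]]'
python3 -m creep '[[[0,0,0,0,0,0],[0,0,0,0,0,0],[0,0,0,0,0,0]]]'
python3 go.py 0.4745,-0.277,0.17,126
python3 - <<'E'
from h import *
w=arm.read_camera("wrist");s=arm.read_camera("scene")
for c in (w,s):
  for r in arm.cut_out(c,"adapter_b")[:6]:
    ys,xs=np.where(r["mask"]);print(round(r["p"],2),r["centre"],xs.min(),xs.max(),ys.min(),ys.max())
E
```

```text
time: 14.33
eef_pos: [0.4085, -0.3836, 0.0554]
tcp_rot: [179.9, 0.2, 126.0]
ft_force: [-1.8, 1.6, 5.3]
gripper_width: 0.0377
grip_force: 30.0
now 14.3333 [ 0.4085 -0.3836  0.0554] [179.91   0.22 126.04] w 0.0377 F [-1.8  1.6  5.3]
time: 14.75
eef_pos: [0.4077, -0.3827, 0.1003]
tcp_rot: [179.9, 0.0, 126.0]
ft_force: [-0.2, 0.6, 0.1]
gripper_width: 0.0373
grip_force: 30.1
time: 15.17
eef_pos: [0.4084, -0.3837, 0.1737]
tcp_rot: [179.9, 0.3, 126.0]
ft_force: [0.4, -0.2, -0.3]
gripper_width: 0.0371
grip_force: 30.1
time: 15.42
eef_pos: [0.4076, -0.3827, 0.1705]
tcp_rot: [179.9, 0.1, 126.0]
ft_force: [0.1, -0.2, -0.9]
gripper_width: 0.0377
grip_force: 30.1
now 15.4167 [ 0.4076 -0.3827  0.1705] [1.7991e+02 6.0000e-02 1.2604e+02] w 0.0377 F [ 0.1 -0.2 -0.9]
0.4745,-0.277,0.17,126 shift [0.0576 0.1454 0.0008] turn [0.0005 0.0003 0.0002] rows 3.0 0.0
0.76 [324.3, 193.2] 284 356 184 236
0.69 [359.5, 27.3] 332 385 1 53
0.68 [317.7, 307.7] 272 365 260 354
0.67 [322.1, 234.6] 287 351 195 259
0.39 [475.6, 170.1] 415 541 124 214
0.93 [382.5, 182.1] 369 396 171 202
0.8 [339.7, 278.2] 329 351 268 291
0.79 [378.3, 262.8] 362 394 247 275
0.62 [372.0, 277.3] 358 396 262 291
```

```bash
python3 -m creep '[[[0.007,0.0175,0,0,0,0],[0.014,0.035,0,0,0,0],[0.016,0.04,0,0,0,0],[0.012,0.031,0,0,0,0],[0.006,0.016,0,0,0,0]]]'
python3 -m creep '[[[0.0026,0.006,0,0,0,0],[0,0,0,0,0,0],[0,0,0,0,0,0],[0,0,0,0,0,0],[0,0,0,0,0,0]]]'
python3 go.py 0.4745,-0.277,0.1224,126
cat > wm.py <<'E'
# rim centre + held adapter from wrist picture: fit rim circle (projected at height z) to image edges near guess
from h import *
from scipy.optimize import minimize
import sys
def wproj(c,X):
    K=np.array(c["intrinsics"]);p=(np.array(c["R"])@np.asarray(X).T).T+np.array(c["t"])
    n=np.hypot(p[:,0],p[:,1]);th=np.arctan2(n,p[:,2]); return np.c_[K[0,2]+K[0,0]*th*p[:,0]/n,K[1,2]+K[1,1]*th*p[:,1]/n]
def rim(c,x,y,z,radii,span=.012,proj=wproj):
    g=cv2.GaussianBlur(cv2.cvtColor(c["color"],cv2.COLOR_BGR2GRAY),(3,3),0).astype(np.float32)
    e=np.hypot(cv2.Sobel(g,cv2.CV_32F,1,0),cv2.Sobel(g,cv2.CV_32F,0,1)); e=np.minimum(e,150)
    a=np.linspace(0,2*np.pi,120)
    def score(p):
        s=0
        for r in radii:
            q=proj(c,np.c_[p[0]+r*np.cos(a),p[1]+r*np.sin(a),np.full(120,z)]).astype(np.float32)
            s+=cv2.remap(e,q[:,0],q[:,1],cv2.INTER_LINEAR).mean()
        return s
    G=[(score((x+dx,y+dy)),x+dx,y+dy) for dx in np.arange(-span,span+1e-6,.001) for dy in np.arange(-span,span+1e-6,.001)]
    G.sort(reverse=True); return G[0],np.array(G[:8])[:,1:].mean(0)
E
python3 - <<'E'
from wm import *
w=arm.read_camera("wrist")
for n,x,y,z,rr in (("B",.4745,-.277,.118,(.015,.0185)),("C",.557,-.1975,.138,(.02,.0235)),("D",.391,-.173,.156,(.025,.0285)),("acollar",.348,-.265,.116,(.014,))):
    b,m=rim(w,x,y,z,rr);print(n,np.round(b,4),m.round(4))
for r in arm.cut_out(w,"flask_b")[:5]+arm.cut_out(w,"adapter_b")[:3]:
    ys,xs=np.where(r["mask"]);print(round(r["p"],2),np.round(r["centre"]),xs.min(),xs.max(),ys.min(),ys.max())
E
```

```text
time: 16.03
eef_pos: [0.4735, -0.2793, 0.1714]
tcp_rot: [179.9, 0.1, 126.1]
ft_force: [-0.3, 0.1, 0.5]
gripper_width: 0.0374
grip_force: 30.1
time: 16.45
eef_pos: [0.4744, -0.2784, 0.1716]
tcp_rot: [179.9, 0.2, 126.0]
ft_force: [-0.1, -0.4, -0.6]
gripper_width: 0.0375
grip_force: 30.1
now 16.45 [ 0.4744 -0.2784  0.1716] [179.92   0.18 125.95] w 0.0375 F [-0.1 -0.4 -0.6]
0.4745,-0.277,0.1224,126 shift [0.0016 0.0011 0.0615] turn [ 0.0005  0.001  -0.0003] rows 1.2 0.0
B [139.8623   0.4725  -0.277 ] [ 0.4729 -0.278 ]
C [ 2.101507e+02  5.550000e-01 -1.975000e-01] [ 0.5542 -0.1975]
D [70.6963  0.39   -0.173 ] [ 0.3911 -0.174 ]
acollar [99.5036  0.348  -0.265 ] [ 0.3491 -0.2636]
0.95 [310.  48.] 242 373 0 110
0.7 [208. 114.] 172 237 84 148
0.68 [322. 220.] 277 376 173 274
0.43 [319. 310.] 272 365 259 354
0.96 [183. 284.] 152 210 249 308
0.75 [320. 309.] 271 365 260 355
0.75 [203. 253.] 157 221 237 300
```

```bash
python3 -m creep '[[[0.0018,0.0006,0.01,0,0,0],[0,0,0.016,0,0,0],[0,0,0.012,0,0,0],[0,0,0.007,0,0,0],[0,0,0.005,0,0,0]]]'
python3 -m creep '[[[0,0,0.004,0,0,0],[0,0,0.003,0,0,0],[0,0,0,0,0,0],[0,0,0,0,0,0],[0,0,0,0,0,0]]]'
python3 go.py 0.4738,-0.277,0.123,126
```

```text
time: 17.02
eef_pos: [0.4742, -0.2758, 0.1305]
tcp_rot: [179.9, 0.1, 126.0]
ft_force: [0.1, 0.1, -1.0]
gripper_width: 0.0374
grip_force: 30.1
time: 17.43
eef_pos: [0.4749, -0.2762, 0.1264]
tcp_rot: [179.9, 0.2, 126.0]
ft_force: [-0.4, -0.8, 0.5]
gripper_width: 0.0377
grip_force: 30.1
now 17.4333 [ 0.4749 -0.2762  0.1264] [179.89   0.21 126.04] w 0.0377 F [-0.4 -0.8  0.5]
0.4738,-0.277,0.123,126 shift [-0.     -0.0017  0.0043] turn [0.0006 0.0012 0.0002] rows 0.1 0.0
```

```bash
python3 -m creep '[[[0,-0.001,0.0015,0,0,0],[0,0,0.0015,0,0,0],[0,0,0.0013,0,0,0],[0,0,0,0,0,0],[0,0,0,0,0,0]]]'
python3 -m creep '[[[0,0,0,0,0,0],[0,0,0,0,0,0],[0,0,0,0,0,0],[0,0,0,0,0,0],[0,0,0,0,0,0]]]' 0.62
python3 -m creep '[[[0,0,-0.01,0,0,0],[0,0,-0.02,0,0,0],[0,0,-0.025,0,0,0],[0,0,-0.02,0,0,0],[0,0,-0.01,0,0,0]]]'
python3 -m creep '[[[0,0,0,0,0,0],[0,0,0,0,0,0],[0,0,0,0,0,0]]]'
python3 go.py 0.4085,-0.384,0.17,126
python3 - <<'E'
from wm import *
w=arm.read_camera("wrist");s=arm.read_camera("scene")
pj=lambda c,X:np.array([proj(c,x) for x in X])
for z in (.132,.136,.14,.145): print(z,[np.round(v,4) for v in rim(w,.474,-.277,z,(.019,))], [np.round(v,4) for v in rim(s,.474,-.277,z,(.019,),proj=pj)])
for r in arm.cut_out(s,"adapter_b")[:6]:
    ys,xs=np.where(r["mask"]);print(round(r["p"],2),np.round(r["centre"]),xs.min(),xs.max(),ys.min(),ys.max())
for z in (.118,.136): print([proj(s,(.474+dx,-.277+dy,z)).round(1) for dx,dy in ((0,0),(-.008,-.017),(.008,.017),(.017,-.008),(-.017,.008))])
E
```

```text
time: 17.85
eef_pos: [0.474, -0.2765, 0.1226]
tcp_rot: [179.9, 0.2, 126.0]
ft_force: [-0.2, 0.1, -0.5]
gripper_width: 0.0378
grip_force: 30.1
time: 18.27
eef_pos: [0.474, -0.2765, 0.1227]
tcp_rot: [179.9, 0.2, 126.0]
ft_force: [-1.5, 0.9, -0.7]
gripper_width: 0.0527
grip_force: 0.0
time: 18.68
eef_pos: [0.4746, -0.277, 0.1934]
tcp_rot: [179.8, 0.4, 126.0]
ft_force: [1.0, 0.4, 0.4]
gripper_width: 0.0531
grip_force: 0.0
time: 18.93
eef_pos: [0.4734, -0.2761, 0.1897]
tcp_rot: [179.9, 0.1, 126.0]
ft_force: [-0.3, -0.2, 0.0]
gripper_width: 0.0528
grip_force: 0.0
now 18.9333 [ 0.4734 -0.2761  0.1897] [1.7993e+02 8.0000e-02 1.2604e+02] w 0.0528 F [-0.3 -0.2  0. ]
0.4085,-0.384,0.17,126 shift [-0.0614 -0.1449  0.0246] turn [0.0004 0.0005 0.0002] rows 3.1 0.0
0.132 [array([108.9074,   0.473 ,  -0.278 ]), array([ 0.4723, -0.2762])] [array([96.7241,  0.477 , -0.277 ]), array([ 0.4771, -0.2779])]
0.136 [array([113.4736,   0.472 ,  -0.276 ]), array([ 0.471 , -0.2745])] [array([97.2167,  0.472 , -0.274 ]), array([ 0.4721, -0.2749])]
0.14 [array([114.4403,   0.47  ,  -0.273 ]), array([ 0.47  , -0.2738])] [array([97.1004,  0.467 , -0.271 ]), array([ 0.467 , -0.2715])]
0.145 [array([119.1853,   0.469 ,  -0.272 ]), array([ 0.4687, -0.272 ])] [array([95.085,  0.462, -0.268]), array([ 0.4624, -0.2684])]
0.91 [378. 263.] 362 394 247 275
0.9 [339. 278.] 330 350 268 291
0.86 [289. 217.] 277 305 205 230
0.77 [376. 281.] 358 396 262 291
[array([290.9, 222.1]), array([304.2, 220.6]), array([277.4, 223.6]), array([288.8, 214.6]), array([293. , 229.8])]
[array([290.4, 211.3]), array([304. , 209.7]), array([276.8, 212.8]), array([288.3, 203.9]), array([292.6, 218.9])]
```

```bash
python3 -m creep '[[[-0.0075,-0.0175,0,0,0,0],[-0.015,-0.035,0,0,0,0],[-0.017,-0.04,0,0,0,0],[-0.013,-0.03,0,0,0,0],[-0.006,-0.016,0,0,0,0]]]' 0.95
python3 -m creep '[[[-0.0027,-0.006,0.01,0,0,0],[0,0,0.025,0,0,0],[0,0,0.03,0,0,0],[0,0,0.025,0,0,0],[0,0,0.012,0,0,0]]]'
python3 -m creep '[[[0,0,0,0,0,0],[0,0,0,0,0,0],[0,0,0,0,0,0],[0,0,0,0,0,0],[0,0,0,0,0,0]]]'
python3 go.py 0.4085,-0.384,0.0365,126
python3 - <<'E'
from h import *
w=arm.read_camera("wrist")
for r in arm.cut_out(w,"adapter_c")[:6]:
    ys,xs=np.where(r["mask"]);p=((xs.min()+xs.max())/2,(ys.min()+ys.max())/2);print(round(r["p"],2),r["centre"],xs.min(),xs.max(),ys.min(),ys.max(),wat_z(w,p,.051).round(4))
E
```

```text
time: 19.5
eef_pos: [0.4101, -0.3817, 0.1899]
tcp_rot: [180.0, 0.1, 125.9]
ft_force: [-0.7, -0.5, -0.5]
gripper_width: 0.0813
grip_force: 0.0
time: 19.92
eef_pos: [0.4088, -0.3818, 0.1057]
tcp_rot: [179.9, -0.1, 126.1]
ft_force: [0.1, 0.0, -0.5]
gripper_width: 0.0814
grip_force: 0.0
time: 20.33
eef_pos: [0.4099, -0.3845, 0.1101]
tcp_rot: [179.9, 0.3, 126.0]
ft_force: [-1.2, 0.5, -0.0]
gripper_width: 0.0814
grip_force: 0.0
now 20.3333 [ 0.4099 -0.3845  0.1101] [179.9    0.3  126.05] w 0.0814 F [-1.2  0.5 -0. ]
0.4085,-0.384,0.0365,126 shift [ 0.0021 -0.0012  0.092 ] turn [0.0006 0.0017 0.0003] rows 1.8 0.0
0.85 [320.2, 257.2] 276 359 207 289 [ 0.4048 -0.3809  0.051 ]
0.71 [320.3, 207.1] 273 364 193 260 [ 0.3977 -0.3703  0.051 ]
0.62 [370.6, 8.4] 339 402 0 19 [ 0.3487 -0.2557  0.051 ]
0.59 [589.8, 201.9] 549 631 158 251 [ 0.5358 -0.2491  0.051 ]
```

```bash
python3 -m creep '[[[0.0022,-0.001,0.015,0,0,0],[0,0,0.028,0,0,0],[0,0,0.026,0,0,0],[0,0,0.014,0,0,0],[0,0,0.008,0,0,0]]]'
python3 -m creep '[[[0,0,0,0,0,0],[0,0,0,0,0,0],[0,0,0,0,0,0],[0,0,0,0,0,0],[0,0,0,0,0,0]]]'
python3 go.py 0.4085,-0.384,0.0365,126
```

```text
time: 20.85
eef_pos: [0.4075, -0.3828, 0.0349]
tcp_rot: [179.9, 0.1, 126.0]
ft_force: [-0.4, 0.2, -0.1]
gripper_width: 0.0811
grip_force: 0.0
time: 21.27
eef_pos: [0.4083, -0.3837, 0.0371]
tcp_rot: [179.9, 0.3, 126.0]
ft_force: [-0.1, -0.1, 0.2]
gripper_width: 0.0806
grip_force: 0.0
now 21.2667 [ 0.4083 -0.3837  0.0371] [179.9    0.27 126.04] w 0.0806 F [-0.1 -0.1  0.2]
0.4085,-0.384,0.0365,126 shift [-0.0004  0.      0.0007] turn [0.0006 0.0015 0.0002] rows 0.0 0.0
```

```bash
python3 -m creep '[[[0,0,0,0,0,0],[0,0,0,0,0,0],[0,0,0,0,0,0],[0,0,0,0,0,0],[0,0,0,0,0,0]]]' 0.4 35
python3 go.py
python3 -m creep '[[[0,0,-0.003,0,0,0],[0,0,-0.006,0,0,0],[0,0,-0.01,0,0,0],[0,0,-0.016,0,0,0],[0,0,-0.022,0,0,0]]]'
python3 -m creep '[[[0,0,-0.027,0,0,0],[0,0,-0.03,0,0,0],[0,0,-0.03,0,0,0],[0,0,-0.028,0,0,0],[0,0,-0.02,0,0,0]]]'
python3 -m creep '[[[0,0,-0.01,0,0,0],[0,0,-0.005,0,0,0],[0,0,0,0,0,0],[0,0,0,0,0,0],[0,0,0,0,0,0]]]'
python3 go.py 0.5555,-0.1975,0.2,126
python3 - <<'E'
from h import *
s=arm.read_camera("scene")
for r in arm.cut_out(s,"adapter_b")[:6]:
    ys,xs=np.where(r["mask"]);print(round(r["p"],2),r["centre"],xs.min(),xs.max(),ys.min(),ys.max())
E
```

```text
time: 21.68
eef_pos: [0.408, -0.3835, 0.0369]
tcp_rot: [179.9, 0.2, 126.0]
ft_force: [-1.4, 1.2, 4.9]
gripper_width: 0.048
grip_force: 35.4
now 21.6833 [ 0.408  -0.3835  0.0369] [179.91   0.22 126.04] w 0.048 F [-1.4  1.2  4.9]
time: 22.1
eef_pos: [0.4073, -0.3827, 0.0818]
tcp_rot: [179.9, 0.1, 126.0]
ft_force: [0.2, -0.1, -0.9]
gripper_width: 0.0482
grip_force: 36.1
time: 22.52
eef_pos: [0.4078, -0.3835, 0.1928]
tcp_rot: [179.9, 0.4, 126.0]
ft_force: [0.2, -0.2, 0.1]
gripper_width: 0.0483
grip_force: 36.1
time: 22.93
eef_pos: [0.407, -0.3826, 0.2005]
tcp_rot: [179.9, 0.0, 126.0]
ft_force: [0.2, -0.0, -1.0]
gripper_width: 0.048
grip_force: 36.1
now 22.9333 [ 0.407  -0.3826  0.2005] [1.7991e+02 4.0000e-02 1.2604e+02] w 0.048 F [ 0.2 -0.  -1. ]
0.5555,-0.1975,0.2,126 shift [0.0779 0.2862 0.0011] turn [0.0005 0.0002 0.0002] rows 5.7 0.0
0.93 [387.0, 167.1] 367 403 150 185
0.75 [290.0, 217.8] 277 303 205 229
0.75 [376.1, 270.6] 358 396 255 291
0.68 [282.8, 197.6] 279 291 187 206
```

```bash
python3 -m creep '[[[0.0047,0.0172,0,0,0,0],[0.0093,0.0343,0,0,0,0],[0.0125,0.0458,0,0,0,0],[0.0132,0.0487,0,0,0,0],[0.0132,0.0487,0,0,0,0]]]'
python3 -m creep '[[[0.0117,0.0429,0,0,0,0],[0.0086,0.0315,0,0,0,0],[0.0047,0.0171,0,0,0,0],[0,0,0,0,0,0],[0,0,0,0,0,0]]]'
python3 -m creep '[[[0,0,0,0,0,0],[0,0,0,0,0,0],[0,0,0,0,0,0]]]'
python3 go.py 0.556,-0.1975,0.142,126
python3 - <<'E'
from wm import *
w=arm.read_camera("wrist");print(arm.sense()["joint_positions"])
for n,x,y,z,rr in (("C",.556,-.1975,.138,(.02,.0235)),("D",.391,-.173,.156,(.025,.0285)),("bcollar",.474,-.277,.136,(.019,))):
    b,m=rim(w,x,y,z,rr);print(n,np.round(b,4),m.round(4))
E
```

```text
time: 23.45
eef_pos: [0.509, -0.256, 0.2013]
tcp_rot: [179.9, 0.1, 126.0]
ft_force: [1.5, -0.2, 0.5]
gripper_width: 0.0484
grip_force: 36.2
time: 23.87
eef_pos: [0.5556, -0.198, 0.2014]
tcp_rot: [180.0, 0.1, 126.1]
ft_force: [-0.8, -0.7, -0.3]
gripper_width: 0.0486
grip_force: 36.2
time: 24.12
eef_pos: [0.5552, -0.1993, 0.202]
tcp_rot: [179.9, 0.2, 125.9]
ft_force: [-0.5, 0.4, -0.2]
gripper_width: 0.0485
grip_force: 36.2
now 24.1167 [ 0.5552 -0.1993  0.202 ] [179.92   0.18 125.92] w 0.0485 F [-0.5  0.4 -0.2]
0.556,-0.1975,0.142,126 shift [0.0014 0.002  0.075 ] turn [ 0.0004  0.001  -0.0004] rows 1.4 0.0
[-2.71655612e+01  2.76122371e+01  7.94576913e+01 -4.29754088e-03
  7.27299511e+01 -6.30986054e+01]
C [134.2983   0.555   -0.1975] [ 0.5596 -0.2043]
D [ 2.290676e+02  3.900000e-01 -1.720000e-01] [ 0.39   -0.1719]
bcollar [103.4281   0.473   -0.275 ] [ 0.4733 -0.2741]
```

```bash
python3 -m creep '[[[0.0014,0.0016,0.012,0,0,0],[0,0,0.018,0,0,0],[0,0,0.016,0,0,0],[0,0,0.008,0,0,0],[0,0,0.006,0,0,0]]]'
python3 -m creep '[[[0,0,0.005,0,0,0],[0,0,0.004,0,0,0],[0,0,0,0,0,0],[0,0,0,0,0,0],[0,0,0,0,0,0]]]'
python3 go.py 0.5555,-0.1975,0.1422,126
```

```text
time: 24.58
eef_pos: [0.5558, -0.1963, 0.1526]
tcp_rot: [180.0, 0.1, 126.0]
ft_force: [-0.2, 0.4, 0.2]
gripper_width: 0.0483
grip_force: 36.2
time: 25.0
eef_pos: [0.5567, -0.1965, 0.1473]
tcp_rot: [179.9, 0.2, 126.0]
ft_force: [-0.7, 0.0, -0.2]
gripper_width: 0.0483
grip_force: 36.2
now 25.0 [ 0.5567 -0.1965  0.1473] [179.88   0.23 126.04] w 0.0483 F [-0.7  0.  -0.2]
0.5555,-0.1975,0.1422,126 shift [-0.0001 -0.002   0.0064] turn [0.0007 0.0013 0.0002] rows 0.1 0.0
```

```bash
python3 -m creep '[[[0,-0.001,0.002,0,0,0],[0,0,0.002,0,0,0],[0,0,0.0012,0,0,0],[0,0,0.0008,0,0,0],[0,0,0,0,0,0]]]'
python3 -m creep '[[[0,0,0,0,0,0],[0,0,0,0,0,0],[0,0,0,0,0,0],[0,0,0,0,0,0],[0,0,0,0,0,0]]]' 0.74
python3 -m creep '[[[0,0,-0.01,0,0,0],[0,0,-0.02,0,0,0],[0,0,-0.025,0,0,0],[0,0,-0.02,0,0,0],[0,0,-0.01,0,0,0]]]'
python3 -m creep '[[[0,0,0,0,0,0],[0,0,0,0,0,0],[0,0,0,0,0,0]]]'
python3 go.py 0.4085,-0.384,0.21,126
python3 - <<'E'
from h import *
s=arm.read_camera("scene");t=arm.read_camera("top")
for c in (s,t):
  for r in arm.cut_out(c,"adapter_b")[:6]:
    ys,xs=np.where(r["mask"]);print(round(r["p"],2),r["centre"],xs.min(),xs.max(),ys.min(),ys.max())
  q=np.array([proj(c,(.5555+.024*np.cos(a),-.1975+.024*np.sin(a),z)) for a in np.linspace(0,6.3,60) for z in (.138,.156)]);print("pred c",q.min(0).round(),q.max(0).round())
E
```

```text
time: 25.42
eef_pos: [0.5559, -0.197, 0.1425]
tcp_rot: [179.9, 0.2, 126.0]
ft_force: [-1.3, -0.4, 4.5]
gripper_width: 0.0481
grip_force: 36.5
time: 25.83
eef_pos: [0.5558, -0.1968, 0.1418]
tcp_rot: [179.9, 0.2, 126.0]
ft_force: [0.2, -0.4, 0.0]
gripper_width: 0.0631
grip_force: 0.0
time: 26.25
eef_pos: [0.5565, -0.1972, 0.2129]
tcp_rot: [179.8, 0.4, 126.0]
ft_force: [0.3, 0.0, -0.2]
gripper_width: 0.063
grip_force: 0.0
time: 26.5
eef_pos: [0.5551, -0.1965, 0.2089]
tcp_rot: [180.0, 0.1, 126.0]
ft_force: [-0.9, -0.2, 0.3]
gripper_width: 0.0634
grip_force: 0.0
now 26.5 [ 0.5551 -0.1965  0.2089] [1.7995e+02 8.0000e-02 1.2604e+02] w 0.0634 F [-0.9 -0.2  0.3]
0.4085,-0.384,0.21,126 shift [-0.0817 -0.2861 -0.0014] turn [0.0003 0.0005 0.0002] rows 5.7 0.0
0.98 [290.9, 216.2] 277 304 205 229
0.85 [377.0, 272.9] 358 396 255 291
0.65 [341.1, 278.6] 330 351 268 291
0.22 [455.7, 251.2] 433 470 218 285
pred c [191. 183.] [227. 213.]
0.76 [337.4, 264.4] 324 353 258 285
0.74 [281.3, 228.7] 273 293 223 243
0.65 [275.1, 303.4] 271 284 296 310
0.43 [230.9, 194.4] 227 248 182 199
pred c [224. 172.] [253. 200.]
```

```bash
python3 - <<'E'
from h import *
c=np.load("scene0.npz")
D=np.array([.39,-.172])
for px in ((190,65),(215,75),(218,130),(222,180),(243,235),(232,205)):
    o,d=ray(c,px);n=np.array([-d[1],d[0]])/np.hypot(*d[:2]);
    k=np.dot(D-o[:2],d[:2])/np.dot(d[:2],d[:2]); 
    kb=np.dot([.31+.113,-.06-.102],d[:2])/np.dot(d[:2],d[:2])
    print(px,"side dist",round(float(n@(D-o[:2])),3),"z at D",(o+k*d)[2].round(3),"z at bag",(o+kb*d)[2].round(3))
E
python3 -m creep '[[[-0.0049,-0.0172,0,0,0,0],[-0.0098,-0.0343,0,0,0,0],[-0.0131,-0.0458,0,0,0,0],[-0.0139,-0.0487,0,0,0,0],[-0.0139,-0.0487,0,0,0,0]]]' 1
python3 -m creep '[[[-0.0123,-0.0429,0,0,0,0],[-0.009,-0.0315,0.01,0,0,0],[-0.0049,-0.0171,0.02,0,0,0],[0,0,0.03,0,0,0],[0,0,0.03,0,0,0]]]'
python3 -m creep '[[[0,0,0.03,0,0,0],[0,0,0.02,0,0,0],[0,0,0.01,0,0,0],[0,0,0,0,0,0],[0,0,0,0,0,0]]]'
python3 -m creep '[[[0,0,0,0,0,0],[0,0,0,0,0,0],[0,0,0,0,0,0]]]'
python3 go.py 0.408,-0.384,0.013,126
python3 - <<'E'
from h import *
w=arm.read_camera("wrist")
for r in arm.cut_out(w,"adapter_d")[:6]:
    ys,xs=np.where(r["mask"]);p=((xs.min()+xs.max())/2,(ys.min()+ys.max())/2);print(round(r["p"],2),r["centre"],xs.min(),xs.max(),ys.min(),ys.max(),wat_z(w,p,.033).round(4))
E
```

```text
(190, 65) side dist -0.046 z at D 0.394 z at bag 0.437
(215, 75) side dist -0.024 z at D 0.382 z at bag 0.428
(218, 130) side dist -0.027 z at D 0.325 z at bag 0.383
(222, 180) side dist -0.029 z at D 0.267 z at bag 0.337
(243, 235) side dist -0.012 z at D 0.192 z at bag 0.28
(232, 205) side dist -0.021 z at D 0.234 z at bag 0.312
time: 27.12
eef_pos: [0.4542, -0.3256, 0.2096]
tcp_rot: [179.9, 0.2, 126.1]
ft_force: [0.2, -0.9, -0.0]
gripper_width: 0.0855
grip_force: 0.0
time: 27.53
eef_pos: [0.4078, -0.3863, 0.1373]
tcp_rot: [179.9, 0.3, 125.9]
ft_force: [0.0, 0.6, -0.9]
gripper_width: 0.0855
grip_force: 0.0
time: 27.95
eef_pos: [0.4092, -0.385, 0.0901]
tcp_rot: [179.9, 0.2, 126.0]
ft_force: [-0.3, 0.7, 0.6]
gripper_width: 0.0853
grip_force: 0.0
time: 28.2
eef_pos: [0.4097, -0.385, 0.0909]
tcp_rot: [179.9, 0.3, 126.0]
ft_force: [-0.2, 0.2, -0.6]
gripper_width: 0.0854
grip_force: 0.0
now 28.2 [ 0.4097 -0.385   0.0909] [179.9    0.3  126.05] w 0.0854 F [-0.2  0.2 -0.6]
0.408,-0.384,0.013,126 shift [ 0.0028 -0.0012  0.0974] turn [0.0006 0.0016 0.0003] rows 1.9 0.0
0.86 [322.8, 260.7] 270 370 198 297 [ 0.4053 -0.38    0.033 ]
0.65 [380.5, 1.5] 361 396 0 6 [ 0.3497 -0.2506  0.033 ]
0.63 [610.5, 214.7] 575 639 163 267 [ 0.554  -0.2443  0.033 ]
```

```bash
python3 -m creep '[[[0.0028,-0.001,0.015,0,0,0],[0,0,0.028,0,0,0],[0,0,0.028,0,0,0],[0,0,0.016,0,0,0],[0,0,0.008,0,0,0]]]'
python3 -m creep '[[[0,0,0,0,0,0],[0,0,0,0,0,0],[0,0,0,0,0,0],[0,0,0,0,0,0],[0,0,0,0,0,0]]]'
python3 go.py 0.408,-0.384,0.013,126
```

```text
time: 28.72
eef_pos: [0.407, -0.3825, 0.0122]
tcp_rot: [179.9, 0.0, 126.0]
ft_force: [0.5, -0.1, -0.5]
gripper_width: 0.0853
grip_force: 0.0
time: 29.13
eef_pos: [0.408, -0.3838, 0.0148]
tcp_rot: [179.9, 0.3, 126.0]
ft_force: [0.4, 0.2, -0.2]
gripper_width: 0.0854
grip_force: 0.0
now 29.1333 [ 0.408  -0.3838  0.0148] [179.9    0.28 126.04] w 0.0854 F [ 0.4  0.2 -0.2]
0.408,-0.384,0.013,126 shift [-0.0002 -0.0002  0.0022] turn [0.0006 0.0016 0.0002] rows 0.0 0.0
```

```bash
python3 -m creep '[[[0,0,0.0012,0,0,0],[0,0,0,0,0,0],[0,0,0,0,0,0],[0,0,0,0,0,0],[0,0,0,0,0,0]]]' 0.5 40
python3 go.py
python3 -m creep '[[[0,0,-0.003,0,0,0],[0,0,-0.006,0,0,0],[0,0,-0.01,0,0,0],[0,0,-0.02,0,0,0],[0,0,-0.03,0,0,0]]]'
python3 -m creep '[[[0,0,-0.038,0,0,0],[0,0,-0.042,0,0,0],[0,0,-0.042,0,0,0],[0,0,-0.04,0,0,0],[0,0,-0.035,0,0,0]]]'
python3 -m creep '[[[0,0,-0.025,0,0,0],[0,0,-0.012,0,0,0],[0,0,-0.005,0,0,0],[0,0,0,0,0,0],[0,0,0,0,0,0]]]'
python3 go.py 0.45,-0.25,0.26,126 0.45,-0.25,0.26,-45
python3 - <<'E'
from h import *
w=arm.read_camera("wrist");s=arm.read_camera("scene")
for r in arm.cut_out(w,"adapter_d")[:4]:
    ys,xs=np.where(r["mask"]);print(round(r["p"],2),r["centre"],xs.min(),xs.max(),ys.min(),ys.max())
g=s["color"][262:291,358:396].mean((0,1));print("stack site colour",g)
E
```

```text
time: 29.55
eef_pos: [0.4077, -0.3835, 0.0137]
tcp_rot: [179.9, 0.2, 126.0]
ft_force: [-1.2, 1.2, 6.7]
gripper_width: 0.0587
grip_force: 41.8
now 29.55 [ 0.4077 -0.3835  0.0137] [179.91   0.21 126.04] w 0.0587 F [-1.2  1.2  6.7]
time: 29.97
eef_pos: [0.4066, -0.3823, 0.0674]
tcp_rot: [179.9, -0.0, 126.0]
ft_force: [0.7, 1.0, -0.3]
gripper_width: 0.0585
grip_force: 43.0
time: 30.38
eef_pos: [0.407, -0.383, 0.2288]
tcp_rot: [179.9, 0.3, 126.0]
ft_force: [-0.4, -0.9, 0.1]
gripper_width: 0.0587
grip_force: 43.0
time: 30.8
eef_pos: [0.4065, -0.3825, 0.2579]
tcp_rot: [179.9, 0.0, 126.0]
ft_force: [-0.8, -0.3, -0.9]
gripper_width: 0.0587
grip_force: 43.0
now 30.8 [ 0.4065 -0.3825  0.2579] [1.7991e+02 4.0000e-02 1.2604e+02] w 0.0587 F [-0.8 -0.3 -0.9]
0.45,-0.25,0.26,126 shift [ 0.1019  0.1415 -0.0025] turn [0.0005 0.0002 0.0002] rows 3.3 0.0
0.45,-0.25,0.26,-45 shift [0. 0. 0.] turn [ 0.   -0.    0.95] rows 0.0 23.9
0.86 [320.3, 323.4] 245 392 243 382
0.82 [596.8, 163.1] 568 619 132 191
0.8 [347.2, 57.5] 329 365 39 75
0.69 [468.3, 169.5] 443 494 143 193
stack site colour [143.17513612 153.79945554 160.27586207]
```

```bash
python3 -m creep '[[[0.012,0.017,0,0,0,0],[0.025,0.034,0,0,0,0],[0.03,0.04,0,0,0,0],[0.022,0.032,0,0,0,0],[0.012,0.0185,0,0,0,0]]]'
python3 -m creep '[[[0,0,0,0,0,0.01],[0,0,0,0,0,0.02],[0,0,0,0,0,0.03],[0,0,0,0,0,0.038],[0,0,0,0,0,0.038]]]'
python3 -m creep '[[[0,0,0,0,0,0.038],[0,0,0,0,0,0.038],[0,0,0,0,0,0.038],[0,0,0,0,0,0.038],[0,0,0,0,0,0.038]]]'
python3 -m creep '[[[0,0,0,0,0,0.038],[0,0,0,0,0,0.038],[0,0,0,0,0,0.038],[0,0,0,0,0,0.038],[0,0,0,0,0,0.038]]]'
python3 -m creep '[[[0,0,0,0,0,0.038],[0,0,0,0,0,0.038],[0,0,0,0,0,0.038],[0,0,0,0,0,0.038],[0,0,0,0,0,0.038]]]'
python3 -m creep '[[[0,0,0,0,0,0.038],[0,0,0,0,0,0.038],[0,0,0,0,0,0.038],[0,0,0,0,0,0.038],[0,0,0,0,0,0.038]]]'
python3 -m creep '[[[0,0,0,0,0,0.01],[0,0,0,0,0,0.006],[0,0,0,0,0,0],[0,0,0,0,0,0],[0,0,0,0,0,0]]]'
python3 -m creep '[[[0,0,0,0,0,0],[0,0,0,0,0,0],[0,0,0,0,0,0]]]'
python3 go.py 0.3905,-0.172,0.21,-45
```

```text
time: 31.37
eef_pos: [0.4511, -0.2478, 0.2583]
tcp_rot: [179.9, 0.0, 126.1]
ft_force: [0.5, -0.5, 0.0]
gripper_width: 0.0587
grip_force: 43.0
time: 31.78
eef_pos: [0.4506, -0.2507, 0.2582]
tcp_rot: [179.9, 0.0, 101.2]
ft_force: [0.2, -0.2, 0.3]
gripper_width: 0.0588
grip_force: 43.0
time: 32.2
eef_pos: [0.4506, -0.2508, 0.2582]
tcp_rot: [179.9, -0.0, 67.0]
ft_force: [0.0, -0.2, 0.0]
gripper_width: 0.0586
grip_force: 43.0
time: 32.62
eef_pos: [0.4506, -0.2509, 0.2582]
tcp_rot: [179.9, -0.1, 32.8]
ft_force: [0.0, 0.2, -0.7]
gripper_width: 0.0588
grip_force: 43.0
time: 33.03
eef_pos: [0.4506, -0.2509, 0.2582]
tcp_rot: [180.0, -0.1, -1.4]
ft_force: [0.6, -0.2, -0.6]
gripper_width: 0.0589
grip_force: 43.0
time: 33.45
eef_pos: [0.4506, -0.2508, 0.2582]
tcp_rot: [-180.0, -0.1, -35.6]
ft_force: [0.1, -0.2, -0.2]
gripper_width: 0.0588
grip_force: 43.0
time: 33.87
eef_pos: [0.4508, -0.251, 0.2589]
tcp_rot: [-180.0, -0.2, -38.1]
ft_force: [0.5, 0.3, -0.3]
gripper_width: 0.059
grip_force: 43.0
time: 34.12
eef_pos: [0.4508, -0.251, 0.2592]
tcp_rot: [-180.0, -0.2, -38.1]
ft_force: [-0.2, 0.9, -0.5]
gripper_width: 0.0588
grip_force: 43.0
now 34.1167 [ 0.4508 -0.251   0.2592] [-179.96   -0.2   -38.11] w 0.0588 F [-0.2  0.9 -0.5]
0.3905,-0.172,0.21,-45 shift [-0.1205 -0.0311  0.0611] turn [-0.0003 -0.0011  0.0383] rows 2.7 1.0
```

```bash
python3 -m creep '[[[-0.012,-0.003,0.005,0,0,0],[-0.024,-0.006,0.01,0,0,0],[-0.03,-0.008,0.014,0,0,0],[-0.026,-0.0067,0.013,0,0,0],[-0.018,-0.005,0.008,0,0,0]]]'
python3 -m creep '[[[-0.0103,-0.0025,0.005,0,0,0],[0,0,0,0,0,0],[0,0,0,0,0,0],[0,0,0,0,0,0],[0,0,0,0,0,0]]]'
python3 go.py 0.3905,-0.172,0.1547,-38.1
python3 - <<'E'
from wm import *
w=arm.read_camera("wrist");s=arm.sense();print(s["joint_positions"].round(1),s["tau"].round(1))
for n,x,y,z,rr in (("D",.3905,-.172,.156,(.025,.0285)),("acollar",.348,-.265,.116,(.014,)),("bcollar",.474,-.277,.136,(.019,)),("d collar held",s["eef_pos"][0],s["eef_pos"][1],s["eef_pos"][2]+.0193,(.029,))):
    b,m=rim(w,x,y,z,rr);print(n,np.round(b,4),m.round(4))
E
```

```text
time: 34.53
eef_pos: [0.3943, -0.1771, 0.2179]
tcp_rot: [-180.0, -0.1, -38.1]
ft_force: [0.0, 0.5, -0.7]
gripper_width: 0.059
grip_force: 43.0
time: 34.95
eef_pos: [0.3915, -0.173, 0.2153]
tcp_rot: [-180.0, -0.3, -38.1]
ft_force: [-0.0, -0.9, -1.0]
gripper_width: 0.0586
grip_force: 43.0
now 34.95 [ 0.3915 -0.173   0.2153] [-179.96   -0.28  -38.14] w 0.0586 F [-0.  -0.9 -1. ]
0.3905,-0.172,0.1547,-38.1 shift [-0.0021 -0.0001  0.0757] turn [-0.0002 -0.0015 -0.0002] rows 1.5 0.0
[-34.1  10.1 103.1   0.   66.5  94. ] [  0.1 -33.4 -23.4   0.   -0.   -0. ]
D [142.0312   0.3895  -0.173 ] [ 0.3888 -0.1719]
acollar [101.7577   0.352   -0.263 ] [ 0.3514 -0.263 ]
bcollar [131.798   0.472  -0.275] [ 0.4718 -0.2754]
d collar held [73.7119  0.3923 -0.1748] [ 0.3907 -0.1743]
```

Run:
```python
from h import *
s=arm.read_camera("scene");t=arm.read_camera("top")
I=np.zeros((480,800,3),np.uint8);I[:,:440]=s["color"][:,20:460];I[:360,440:]=cv2.resize(t["color"][160:400,60:300],(360,360))
cv2.imwrite("pics/g4.png",I)
```

```text
(no output)
```

View pics/g4.png

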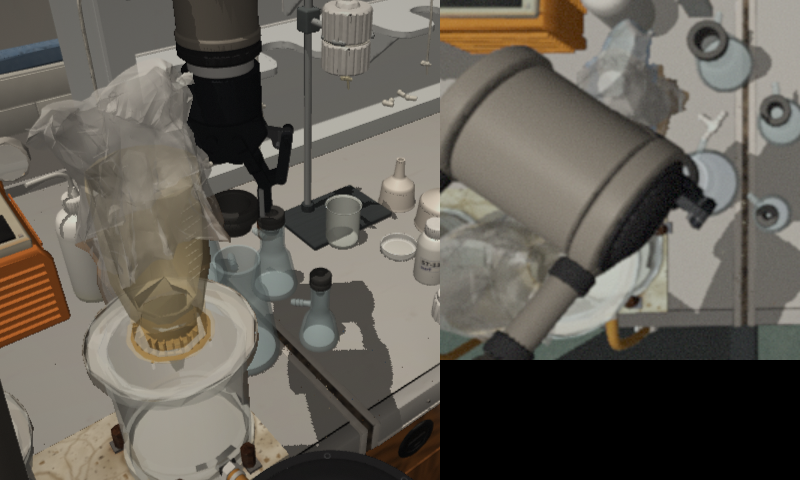

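```bash
python3 -m creep '[[[-0.0018,0,0.01,0,0,0],[0,0,0.016,0,0,0],[0,0,0.016,0,0,0],[0,0,0.011,0,0,0],[0,0,0.006,0,0,0]]]'
python3 -m creep '[[[0,0,0.005,0,0,0],[0,0,0.004,0,0,0],[0,0,0,0,0,0],[0,0,0,0,0,0],[0,0,0,0,0,0]]]'
python3 go.py 0.39,-0.172,0.1547,-38.1; python3 -c "
from cell import arm;print(arm.sense()['tau'].round(1))"
```

```text
time: 35.52
eef_pos: [0.3891, -0.1709, 0.1662]
tcp_rot: [-180.0, -0.1, -38.1]
ft_force: [-0.1, 0.0, -1.0]
gripper_width: 0.0591
grip_force: 43.0
time: 35.93
eef_pos: [0.39, -0.1714, 0.1608]
tcp_rot: [-180.0, -0.2, -38.1]
ft_force: [0.7, -0.1, 0.1]
gripper_width: 0.059
grip_force: 43.0
now 35.9333 [ 0.39   -0.1714  0.1608] [-179.95   -0.25  -38.12] w 0.059 F [ 0.7 -0.1  0.1]
0.39,-0.172,0.1547,-38.1 shift [0.0004 0.0005 0.0077] turn [-0.0003 -0.0014 -0.0001] rows 0.1 0.0
[ -0.  -34.2 -21.    0.   -0.   -0. ]
```

```bash
python3 -m creep '[[[0,0,0.0025,0,0,0],[0,0,0.002,0,0,0],[0,0,0.0015,0,0,0],[0,0,0.0008,0,0,0],[0,0,0,0,0,0]]]'
python3 -m creep '[[[0,0,0,0,0,0],[0,0,0,0,0,0],[0,0,0,0,0,0]]]'
python3 go.py 0.39,-0.172,0.1547,-38.1
```

```text
time: 36.35
eef_pos: [0.3898, -0.1712, 0.1552]
tcp_rot: [-180.0, -0.2, -38.1]
ft_force: [-0.3, -0.7, 1.7]
gripper_width: 0.0586
grip_force: 43.2
time: 36.6
eef_pos: [0.3898, -0.1713, 0.1552]
tcp_rot: [-180.0, -0.2, -38.1]
ft_force: [-0.8, 0.6, 2.7]
gripper_width: 0.0586
grip_force: 43.3
now 36.6 [ 0.3898 -0.1713  0.1552] [-179.96   -0.21  -38.12] w 0.0586 F [-0.8  0.6  2.7]
0.39,-0.172,0.1547,-38.1 shift [0.0007 0.0005 0.0006] turn [-0.0002 -0.0012 -0.0001] rows 0.0 0.0
```

Light contact at the expected height: the collar is on the rim. Release and retreat.

```bash
python3 -m creep '[[[0,0,0,0,0,0],[0,0,0,0,0,0],[0,0,0,0,0,0],[0,0,0,0,0,0],[0,0,0,0,0,0]]]' 0.88
python3 -m creep '[[[0,0,-0.008,0,0,0],[0,0,-0.02,0,0,0],[0,0,-0.03,0,0,0],[0,0,-0.03,0,0,0],[0,0,-0.03,0,0,0]]]'
python3 -m creep '[[[0,0,-0.03,0,0,0],[0,0,-0.03,0,0,0],[0,0,-0.02,0,0,0],[0,0,-0.01,0,0,0],[0,0,0,0,0,0]]]'
python3 -m creep '[[[0.03,0,0,0,0,0],[0.04,0,0,0,0,0],[0.04,0,0,0,0,0],[0.02,0,0,0,0,0],[0,0,0,0,0,0]]]'
python3 -m creep '[[[0,0,0,0,0,0],[0,0,0,0,0,0],[0,0,0,0,0,0],[0,0,0,0,0,0],[0,0,0,0,0,0]]]'
cat > chk.py <<'E'
from wm import *
P=dict(a=(.348,-.265,.098,.014),b=(.474,-.277,.118,.019),c=(.5555,-.1975,.138,.024),d=(.39,-.172,.156,.029))
A=np.linspace(0,6.28,60)
for n in ("scene","top","wrist"):
    c=arm.read_camera(n); pj=wproj if n=="wrist" else (lambda c,X:np.array([proj(c,x) for x in X]))
    M=arm.cut_out(c,"adapter_a")
    for k,(x,y,z,r) in P.items():
        q=pj(c,np.array([(x+r*np.cos(a),y+r*np.sin(a),zz) for a in A for zz in (z,z+.018)])); mid=(q.min(0)+q.max(0))/2
        if not M: continue
        b=min(M,key=lambda m:np.hypot(*(np.array(m["centre"])-mid))); ys,xs=np.where(b["mask"])
        print(n,k,"pred",q.min(0).round(),q.max(0).round(),"seen",xs.min(),ys.min(),xs.max(),ys.max(),"p",round(b["p"],2))
E
python3 chk.py; python3 go.py
```

```text
time: 37.02
eef_pos: [0.3897, -0.1712, 0.1549]
tcp_rot: [-180.0, -0.2, -38.1]
ft_force: [-0.1, 0.3, -0.3]
gripper_width: 0.0754
grip_force: 0.0
time: 37.43
eef_pos: [0.3892, -0.171, 0.2509]
tcp_rot: [-180.0, -0.2, -38.1]
ft_force: [0.3, -0.4, -0.2]
gripper_width: 0.0753
grip_force: 0.0
time: 37.85
eef_pos: [0.3897, -0.1713, 0.3232]
tcp_rot: [-179.9, -0.4, -38.1]
ft_force: [-0.1, 0.5, 0.4]
gripper_width: 0.0754
grip_force: 0.0
time: 38.27
eef_pos: [0.4723, -0.2367, 0.3191]
tcp_rot: [-180.0, -0.0, -38.2]
ft_force: [-0.9, 0.0, -0.4]
gripper_width: 0.0751
grip_force: 0.0
time: 38.68
eef_pos: [0.4706, -0.2347, 0.3222]
tcp_rot: [-180.0, -0.2, -38.1]
ft_force: [-0.4, -0.4, 0.1]
gripper_width: 0.0752
grip_force: 0.0
scene a pred [329. 266.] [351. 291.] seen 329 268 351 292 p 0.87
scene b pred [276. 204.] [305. 230.] seen 277 205 305 230 p 0.77
scene c pred [191. 183.] [227. 213.] seen 231 233 281 275 p 0.86
scene d pred [230. 232.] [281. 274.] seen 231 233 281 275 p 0.86
top a pred [270. 295.] [286. 310.] seen 269 296 285 311 p 0.48
top b pred [273. 221.] [295. 243.] seen 280 222 293 244 p 0.6
top c pred [224. 172.] [253. 200.] seen 280 222 293 244 p 0.6
top d pred [203. 261.] [239. 296.] seen 202 263 237 297 p 0.83
wrist a pred [396. 260.] [426. 291.] seen 399 263 424 290 p 0.58
wrist b pred [330. 155.] [373. 199.] seen 332 157 374 199 p 0.6
wrist c pred [194. 136.] [252. 192.] seen 195 138 252 192 p 0.64
wrist d pred [285. 293.] [349. 356.] seen 288 297 349 355 p 0.88
now 38.9833 [ 0.471  -0.2351  0.3219] [-179.96   -0.21  -38.12] w 0.0747 F [-0.5  0.4  0. ]
```

```bash
python3 -c "
from cell import arm;print(arm.job_done())"
```

```text
the job is handed in; nothing more can be done
None
```

I took the stack apart, seated all four adapters in their matching flasks and handed the job in at about 39 s. Detected collar outlines match the seated positions within about 4 pixels: adapters a, b and d in two or more cameras, adapter_c in the wrist camera only. The verdict itself was not shown.

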